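# Weigh the wax pots off the hook rail

### The job

Switch the bench scale on and zero it while its pan is empty, then weigh the wax pots that hang on the hook rail, smallest pot first and the largest last: unhook the pot, set it down gently in the middle of the pan, let go and press the print key. Set each pot down just as gently, upright, on the orange mat once it is weighed; never print without a pot on the pan or press zero with one on it, and leave the other things on the counter alone.

Things in the scene. Friction and masses are not known exactly. Their poses are not given: they have to be found in the camera images.
- rail: Steel hook rail, fixed; origin on the counter below the middle of its 14 mm bar, which is 500 mm long along y, 216 mm up, on posts at y = +-245 mm. Twin-prong hooks at y = -150, 0, +150 mm point along its -x (roughly towards the robot): two 8 mm prongs 80 mm apart (y +-40 mm) slope 25 mm down to a seat 72 to 88 mm out, then turn up to tips 98 mm out, tops 235 mm up.
- seat_left (a point): Middle of the hook at the rail's +y end: top of the seat of its prongs, half-way between the two (195 mm above the counter). A hung pot's bar lies across both prongs here, centre 200 mm up, and must rise over 40 mm to clear the tips before it can leave along the rail's -x. A pot knocked on its hook stays there and swings for 10 to 20 s.
- seat_mid (a point): The same point of the middle hook.
- seat_right (a point): The same point of the hook at the rail's -y end.
- mat: Hard orange silicone mat, fixed, 190 mm (x) x 380 mm (y) x 6 mm thick, origin at the centre of its underside, z up.
- scale: Bench scale, fixed, white housing 240 mm (x) x 220 mm (y) x 44 mm high, origin on the counter below its centre; its keys are along the -x edge (roughly towards the robot). A round steel pan 144 mm across is centred at x = +40 mm, its top 58 mm above the counter.
- scale_pan (a point): Centre of the top face of the scale's round pan.
- key_on_top (a point): Centre of the top of the scale's on key: round, 22 mm across, at the scale's x = -88, y = +55 mm, top 53 mm above the counter when up (leftmost seen from the robot). The key moves straight down.
- key_zero_top (a point): Centre of the top of the zero key: 20 mm square, middle of the row (scale y = +10 mm), same height.
- key_print_top (a point): Centre of the top of the print key: the wide one, 20 mm (x) x 46 mm (y), rightmost (scale y = -47 mm), same height.
- key_on (a joint): Travel of the on key in m: 0 up, 0.005 fully down (1.2 N to start, 4 N at the bottom, springs back). Counts as pressed beyond 0.0035.
- key_zero (a joint): Travel of the zero key, the same.
- key_print (a joint): Travel of the print key, the same.
- pot_small_mid (a point): The small wax pot (may be absent), 140 mm high with its rigid bail: the point lies on the pot's axis half-way up pot and bail, 67.5 mm above its underside and 67.5 mm below the centre line of the bail's straight top bar; z up the axis. The bar runs along the pot's y axis and is 10 mm thick, with a wooden grip 14 mm thick and 50 mm long at its middle.
- pot_small: The same small pot, origin at the centre of its underside: round aluminium, 76 mm across, 60 mm high without the bail, with hard wax in it. The bail's uprights stand at y = +-55 mm, its bar's centre line is 135 mm above the underside. 0.2 to 0.4 kg.
- pot_medium_mid (a point): The medium wax pot (may be absent), 155 mm high with its rigid bail: the point lies on the pot's axis half-way up pot and bail, 75.0 mm above its underside and 75.0 mm below the centre line of the bail's straight top bar; z up the axis. The bar runs along the pot's y axis and is 10 mm thick, with a wooden grip 14 mm thick and 50 mm long at its middle.
- pot_medium: The same medium pot, origin at the centre of its underside: round aluminium, 90 mm across, 74 mm high without the bail, with hard wax in it. The bail's uprights stand at y = +-55 mm, its bar's centre line is 150 mm above the underside. 0.3 to 0.55 kg.
- pot_large_mid (a point): The large wax pot (may be absent), 170 mm high with its rigid bail: the point lies on the pot's axis half-way up pot and bail, 82.5 mm above its underside and 82.5 mm below the centre line of the bail's straight top bar; z up the axis. The bar runs along the pot's y axis and is 10 mm thick, with a wooden grip 14 mm thick and 50 mm long at its middle.
- pot_large: The same large pot, origin at the centre of its underside: round aluminium, 104 mm across, 88 mm high without the bail, with hard wax in it. The bail's uprights stand at y = +-55 mm, its bar's centre line is 165 mm above the underside. 0.4 to 0.75 kg.
- tin: Aluminium tin with clip-on lid, 103 x 78 x 61 mm, loose, not part of the job: leave it where it is. Origin at the centre of its underside.
- jar: Glass jar with twist cap, 72 mm across, 100 mm high, loose, not part of the job: leave it where it is. Origin at the centre of its underside.
- cork: Cork block, 100 x 60 x 35 mm, loose, not part of the job: leave it where it is. Origin at the centre of its underside.
- scraper: Black groove scraper lying flat, about 120 x 26 x 12 mm, loose, not part of the job: leave it where it is. Origin at the centre of its underside.

How it is judged:
On the way, in this order (a step that is already met when the one before it is completed fails the run):
1. on key pressed (value of joint key_on above 0.0035 m), for 0.1 s.
2. zero key pressed with the pan empty (value of joint key_zero above 0.0035 m), for 0.1 s.
3. small pot standing on the middle of the pan, let go, and print key pressed (horizontal distance between pot_small_mid and scale_pan below 0.03 m and z of pot_small_mid in the frame of scale_pan between 0.0615 and 0.0695 m and angle between pot_small_mid's own z axis and vertical below 0.1 rad and z of pot_small_mid in the frame of key_print_top above 0.076 m and linear speed of pot_small below 0.03 m/s and contact force between the fingers and pot_small below 0.3 N), for 0.1 s.
4. medium pot standing on the middle of the pan, let go, and print key pressed (horizontal distance between pot_medium_mid and scale_pan below 0.03 m and z of pot_medium_mid in the frame of scale_pan between 0.069 and 0.077 m and angle between pot_medium_mid's own z axis and vertical below 0.1 rad and z of pot_medium_mid in the frame of key_print_top above 0.0835 m and linear speed of pot_medium below 0.03 m/s and contact force between the fingers and pot_medium below 0.3 N), for 0.1 s.
5. large pot standing on the middle of the pan, let go, and print key pressed (horizontal distance between pot_large_mid and scale_pan below 0.03 m and z of pot_large_mid in the frame of scale_pan between 0.0765 and 0.0845 m and angle between pot_large_mid's own z axis and vertical below 0.1 rad and z of pot_large_mid in the frame of key_print_top above 0.091 m and linear speed of pot_large below 0.03 m/s and contact force between the fingers and pot_large below 0.3 N), for 0.1 s.
At the end, for the whole second after the job is handed in: Every pot present stands upright (within 0.1 rad) and at rest on the mat, its axis within 55 mm (x) and 150 mm (y) of the mat's centre in the mat's frame (x of pot_small_mid in the frame of mat between -0.055 and 0.055 m and y of pot_small_mid in the frame of mat between -0.15 and 0.15 m and z of pot_small_mid in the frame of mat between 0.0675 and 0.0795 m and angle between each of pot_small_mid, pot_medium_mid, pot_large_mid's own z axis and vertical below 0.1 rad and linear speed of each of pot_small, pot_medium, pot_large below 0.02 m/s and x of pot_medium_mid in the frame of mat between -0.055 and 0.055 m and y of pot_medium_mid in the frame of mat between -0.15 and 0.15 m and z of pot_medium_mid in the frame of mat between 0.075 and 0.087 m and x of pot_large_mid in the frame of mat between -0.055 and 0.055 m and y of pot_large_mid in the frame of mat between -0.15 and 0.15 m and z of pot_large_mid in the frame of mat between 0.0825 and 0.0945 m); the robot touches nothing.
It fails at once if print key pressed with no pot on the pan (value of joint key_print above 0.0035 m and horizontal distance between each of pot_small_mid, pot_medium_mid, pot_large_mid and scale_pan above 0.07 m).
It fails at once if zero key pressed with a pot on the pan (value of joint key_zero above 0.0035 m and horizontal distance between any of pot_small_mid, pot_medium_mid, pot_large_mid and scale_pan below 0.05 m).
It fails at once if a pot dropped onto the pan (let go more than 15 mm above it) ((horizontal distance between pot_small_mid and scale_pan below 0.06 m and z of pot_small_mid in the frame of scale_pan above 0.0825 m and contact force between the fingers and pot_small below 0.05 N) or (horizontal distance between pot_medium_mid and scale_pan below 0.06 m and z of pot_medium_mid in the frame of scale_pan above 0.09 m and contact force between the fingers and pot_medium below 0.05 N) or (horizontal distance between pot_large_mid and scale_pan below 0.06 m and z of pot_large_mid in the frame of scale_pan above 0.0975 m and contact force between the fingers and pot_large below 0.05 N)).
It fails at once if a pot dropped onto the mat (let go more than 20 mm above it) ((x of pot_small_mid in the frame of mat between -0.08 and 0.08 m and y of pot_small_mid in the frame of mat between -0.18 and 0.18 m and z of pot_small_mid in the frame of mat above 0.0935 m and contact force between the fingers and pot_small below 0.05 N) or (x of pot_medium_mid in the frame of mat between -0.08 and 0.08 m and y of pot_medium_mid in the frame of mat between -0.18 and 0.18 m and z of pot_medium_mid in the frame of mat above 0.101 m and contact force between the fingers and pot_medium below 0.05 N) or (x of pot_large_mid in the frame of mat between -0.08 and 0.08 m and y of pot_large_mid in the frame of mat between -0.18 and 0.18 m and z of pot_large_mid in the frame of mat above 0.1085 m and contact force between the fingers and pot_large below 0.05 N)).
It fails at once if the tin, jar, cork block or scraper moved more than 30 mm (distance of any of tin, jar, cork, scraper from where it was at the start of the episode above 0.03 m).
Of pot_small, pot_medium, pot_large only 2 to 3 are there at a start; the rules pass over those that are not, and their reading is None.
At some moment in a run one of pot_small, pot_medium, pot_large may be knocked a few centimetres aside while the robot is not near it.
It also fails if it takes over 210 s, if anything falls off the work surface, if the arm or the gripper's body presses on something with over 40 N, if the wrist force passes 120 N, or if a joint passes its speed limit or range.

### The arm

A 6-joint arm with a two-finger parallel gripper is mounted at the origin on the work surface. World frame = base frame: x ahead of the robot, y to its left, z up, the work surface at z = 0. Lengths are in m, angles in rad, forces in N, time in s.
With the tool pointing down it reaches from about 0.35 to 0.875 m from the base axis. Payload 4.2 kg.
Tool frame: the origin (TCP) lies midway between the tips of the shut fingers; the grasp point (between the pads) lies 19 mm behind it; z points along the fingers, y is the line along which they close (so a half turn about z gives the same grasp; the last joint's range is limited). The gripper opens to 87 mm and grips with 3 to 60 N. Pads are 19 mm wide; open, the fingers measure 117 mm over their backs; the gripper's body (75 mm by 190 mm) begins 51 mm behind the grasp point.
Start: joints at [-1.035, 0.385, 0.008, 0, -1.194, -0.259], TCP at [0.171, -0.601, 0.223] pointing down, gripper open.
Joint ranges: [-3.14, 3.14], [-1.21, 2.06], [-1.07, 1.41], [-3.16, 2.05], [-2.99, -0.16], [-3.1, 3.1]. Speed limits (rad/s): [2.79, 2.79, 3.14, 3.14, 3.14, 3.14].

### API

Orientations are given as a 3x3 rotation matrix whose columns are the frame's x, y, z axes.
In Python, from plant import manip gives the robot as it stands.
- The arm moves only by the tool carry_out, never from a script. Its argument "steps" is a list of rows, each a list of 7 numbers: the turn, a rotation vector about the tool's x, y, z normalised to -1 to 1, where 1 is 180 degrees, then the shift along the tool's x, y, z normalised to -1 to 1, where 1 is 50 cm, then the opening, from 0 (shut) to 1 (fully open). A call has exactly 5 rows; each row shifts and turns the commanded pose from where the row before left it, along the tool's axes as they then stand; what a row does not reach is not made up. A row lasts 1/8 s, in which the tool goes at most 62.5 mm and 10.7 degrees, less where a joint would pass 70% of its speed; a pose out of reach is approached as far as the arm can. A call with a number of a shift or a turn outside -1 to 1 is refused whole. A call with a gripper value outside its range is refused whole. The fingers move at their own pace and stop on an object; the grip force is fixed at half the most. Time passes only in rows, so rows that do not move let the fingers close, or fill a call up. It gives the time, the measured TCP pose, the force, the opening and the grip force at its end, in the units of the state.
- manip.state(): the state, without advancing time (a new reading comes with each control period).
- manip.camera(name): name is "side" or "top"; returns a dict with "frame" (420x560x3 uint8, red, green, blue), "vfov" (degrees; the focal length in pixels is half the picture's height over the tangent of half this angle, whatever the lens; pixels are square), "cx", "cy" (the principal point, pixels), "k1" (the pictures are not rectified: a ray, as slopes to the right and down, at radius r is drawn at 1 + k1 r^2 times it, then the intrinsics apply), "R" (3x3) and "t" (3): a world point X has camera coordinates R X + t. Camera axes: x right, y down, z forward; pixel columns grow to the right and rows downward; lengths in m; the calibration is good to about 2 mm. A picture is of the moment at which its call begins. There is no depth.
- manip.sign_off(): hands the job in; it is judged then, once.
Trained networks look in the newest picture that a camera, given by its name, has taken for a name from the list of things; names that differ only in an ending like _2 or _b are one class to them, and where a whole thing is asked for, a point or a joint stands for the part that bears it (a point fixed in the world has none). Each returns a list of dicts, best first, with "confidence" (0 to 1); they miss things now and then, are a little off and sometimes report something else, mostly with a low value. They report only what shows in the picture. A call takes as long as a camera call.
- manip.recognise(camera, target): "rect" ([left, top, right, bottom] in pixels, round what is visible of it).
- manip.spot_point(camera, target): "pixel" ([row, column] in pixels: a listed point, or the origin of a listed thing).
The state is a dict: "t": time; "joints": joint angles; "qd": joint speeds; "tau": joint torques, N m; "ee_pos": TCP position; "tool_rot": TCP orientation; "force": force on the tool from outside, world axes, zero at the start; "wrist_torque": the same for the moment, N m; "finger_gap": finger opening in m; "grip_force": force on a finger pad.
Only numpy, scipy, OpenCV 4.12 (cv2) and the standard library are available. Lean on these libraries where they do the work, as an engineer would, in place of code of your own. Each camera call takes 0.05 s, during which the arm holds its last target. There are 200 camera calls.

## Working session

There is one attempt and no reset: what is moved stays moved. The work goes in short steps, Python scripts to look and compute and a tool call to move; the robot and the scene stay as the last step left them, time stands still between calls to the robot, and variables do not carry over. Pictures are saved under pics/ and viewed, at most 14 in all, crops included, and the job is handed in when it is done.

Besides the shell and the picture viewer there is one more tool, called after "Call:" as name(argument=value, ...), one argument or row to a line, values as JSON. carry_out: Moves the arm, as the interface text tells. Scaled input: -1 to 1 covers 50 cm each way for a shift and 180 degrees each way for a turn. Its arguments: {"type":"object","properties":{"steps":{"type":"array","items":{"type":"array","items":{"type":"number","minimum":-1,"maximum":1}}}},"required":["steps"]}

```bash
ls; mkdir -p pics; cat > h.py <<'E'
import numpy as np, cv2
from plant import manip
def cam(n): return manip.camera(n)
def ray(c,px):
    row,col=px; f=c["frame"].shape[0]/2/np.tan(np.radians(c["vfov"])/2)
    d=np.array([(col-c["cx"])/f,(row-c["cy"])/f]); u=d.copy()
    for _ in range(30): u=d/(1+c["k1"]*(u@u))
    R=np.array(c["R"]);t=np.array(c["t"])
    return -R.T@t, R.T@np.array([u[0],u[1],1.])
def onz(c,px,z):
    o,d=ray(c,px); return o+d*(z-o[2])/d[2]
def proj(c,X):
    p=np.array(c["R"])@np.array(X)+np.array(c["t"]); u=p[:2]/p[2]; f=c["frame"].shape[0]/2/np.tan(np.radians(c["vfov"])/2)
    u=u*(1+c["k1"]*(u@u)); return np.array([c["cy"]+f*u[1],c["cx"]+f*u[0]])
def tri(c1,p1,c2,p2):
    o1,d1=ray(c1,p1);o2,d2=ray(c2,p2)
    s=np.linalg.lstsq(np.array([d1,-d2]).T,o2-o1,rcond=None)[0]
    a=o1+d1*s[0];b=o2+d2*s[1]; return (a+b)/2,np.linalg.norm(a-b)
def save(c,n): cv2.imwrite("pics/"+n,cv2.cvtColor(c["frame"],cv2.COLOR_RGB2BGR))
E
python3 - <<'E'
from h import *
np.set_printoptions(precision=3,suppress=True)
C={n:cam(n) for n in("top","side")}
for n in C: save(C[n],n+"0.png"); print(n,-np.array(C[n]["R"]).T@C[n]["t"],C[n]["vfov"],C[n]["k1"])
for t in "rail seat_left seat_mid seat_right mat scale scale_pan key_on_top key_zero_top key_print_top pot_small_mid pot_small pot_medium_mid pot_medium pot_large_mid pot_large tin jar cork scraper".split():
    r={n:manip.spot_point(n,t)[:2] for n in C}
    print(t,*[(n,[(np.round(x["pixel"],1).tolist(),round(x["confidence"],2)) for x in r[n]]) for n in r])
    if r["top"] and r["side"]: print("   ",*tri(C["top"],r["top"][0]["pixel"],C["side"],r["side"][0]["pixel"]))
s=manip.state(); print({k:np.round(v,3).tolist() for k,v in s.items()})
E
```

```text
pics
top [ 0.378 -0.001  1.265] 48.660275174213304 -0.02916257038197973
side [0.419 0.804 0.977] 46.9800300551948 0.028468181225475297
rail ('top', []) ('side', [([358.7, 299.8], 0.41), ([398.9, 203.3], 0.32)])
seat_left ('top', []) ('side', [([239.6, 231.6], 0.9)])
seat_mid ('top', []) ('side', [([194.4, 257.0], 0.62)])
seat_right ('top', []) ('side', [([153.9, 273.0], 0.69)])
mat ('top', [([239.4, 362.2], 0.94)]) ('side', [([193.1, 257.4], 0.64), ([197.2, 329.1], 0.55)])
    [ 0.586 -0.228  0.001] 0.21854159179992896
scale ('top', [([246.2, 167.5], 0.64)]) ('side', [([359.9, 302.2], 0.78), ([239.8, 256.8], 0.67)])
    [ 0.467  0.281 -0.013] 0.002646039911527852
scale_pan ('top', [([226.6, 161.0], 0.88), ([182.1, 270.8], 0.24)]) ('side', [([339.4, 285.7], 0.77), ([360.0, 302.6], 0.25)])
    [0.509 0.283 0.063] 0.004781405393971198
key_on_top ('top', []) ('side', [([372.2, 341.0], 0.58), ([153.1, 272.2], 0.48)])
key_zero_top ('top', [([241.7, 364.6], 0.57), ([275.6, 158.7], 0.54)]) ('side', [([352.6, 344.4], 0.4)])
    [ 0.446 -0.46  -1.175] 0.2406063560260854
key_print_top ('top', [
[... 1132 characters left out ...]
0, 412.0], 0.76)]) ('side', [([157.4, 286.2], 0.57), ([240.0, 258.2], 0.48)])
    [ 0.65  -0.401 -0.008] 0.00808277813613819
cork ('top', [([232.6, 266.5], 0.91)]) ('side', [([259.5, 308.3], 0.56)])
    [ 0.501  0.008 -0.   ] 0.0027128745095101672
scraper ('top', [([173.4, 238.2], 0.45)]) ('side', [])
{'t': 2.1, 'joints': [-1.035, 0.385, 0.008, -0.0, -1.194, -0.259], 'qd': [0.001, 0.001, -0.001, -0.001, -0.0, -0.0], 'tau': [-0.0, -39.046, 18.762, 4.224, 0.015, -0.0], 'ee_pos': [0.171, -0.601, 0.223], 'tool_rot': [[-0.962, -0.273, 0.0], [-0.273, 0.962, -0.0], [-0.0, -0.0, -1.0]], 'force': [0.782, -0.564, -0.454], 'wrist_torque': [-0.016, -0.039, 0.038], 'grip_force': 0.0, 'finger_gap': 0.087}
```

View pics/top0.png

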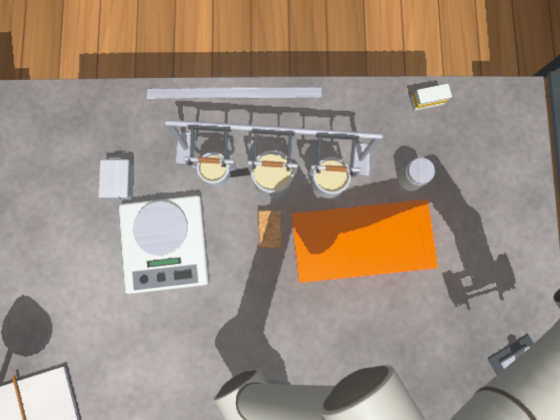

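View pics/side0.png

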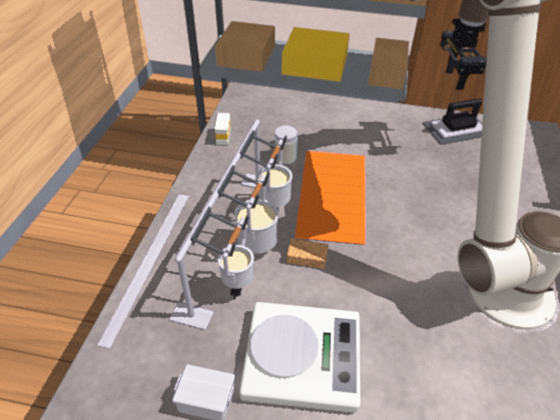

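The top picture shows the scale at about (245,165), the mat at (240,365) and the rail bar from (123,167) to (136,381). The small pot hangs on the left hook, the large one on the middle hook and the medium one on the right. The side view agrees, and the scraper lies under the rail near (290,237). Next I fit the poses and check them by overlay.

```bash
cat >> h.py <<'E'
def pose2(o,yaw,p):
    c,s=np.cos(yaw),np.sin(yaw); return np.array([o[0]+c*p[0]-s*p[1],o[1]+s*p[0]+c*p[1],p[2]])
E
python3 - <<'E'
from h import *
from scipy.optimize import least_squares
np.set_printoptions(precision=4,suppress=True)
C={n:cam(n) for n in("top","side")}
# mat & scale: segment, rectify contour to world at top z
def seg(c,mask,z):
    mask=cv2.morphologyEx(mask.astype(np.uint8)*255,cv2.MORPH_OPEN,np.ones((3,3)))
    k=max(cv2.findContours(mask,cv2.RETR_EXTERNAL,cv2.CHAIN_APPROX_NONE)[0],key=cv2.contourArea)[:,0]
    k=cv2.convexHull(k)[:,0]
    w=np.array([onz(c,(p[1],p[0]),z)[:2] for p in k]).astype(np.float32)
    (cx,cy),(a,b),ang=cv2.minAreaRect((w*1000).astype(np.float32)); return [cx,cy,a,b,ang]
for n,c in C.items():
    f=c["frame"].astype(int); r,g,b=f[...,0],f[...,1],f[...,2]
    print(n,"mat",np.round(seg(c,(r>180)&(b<60)&(g<140)&(r-g>90),.006),1))
    m=(f.min(2)>200)&(f.max(2)-f.min(2)<25); 
    roi=np.zeros(m.shape,bool)
    if n=="top": roi[180:310,105:220]=1
    else: roi[295:420,235:375]=1
    print(n,"scale",np.round(seg(c,m&roi,.044),1))
c=C["top"]
for px in((123.5,167),(136.5,381)): print("rail end",onz(c,px,.216))
save(c,"t1.png")
for n,box in (("top",(100,210,150,400)),("side",(110,310,170,310))):
    a=C[n]["frame"][box[0]:box[1],box[2]:box[3]]; a=cv2.resize(a,None,fx=3 if n=="top" else 3,fy=3,interpolation=cv2.INTER_CUBIC)
    cv2.imwrite(f"pics/crop_{n}.png",cv2.cvtColor(a,cv2.COLOR_RGB2BGR))
E
```

```text
top mat [ 469.9 -257.4  174.7  377.2    5.7]
top scale [467.1 282.5 235.6 215.8   6.1]
side mat [ 470.3 -251.   170.4  374.2    5.6]
side scale [466.7 287.3 236.4 218.4   6.2]
rail end [0.7377 0.2386 0.216 ]
rail end [ 0.7027 -0.2627  0.216 ]
```

View pics/crop_top.png

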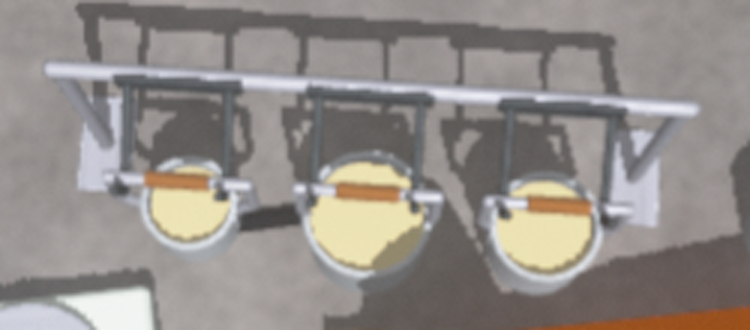

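The enlarged top crop shows the three grips at about (160,209), (164,272) and (168,337) in full-picture pixels, with each bar lying across both prongs.

```bash
cat >> h.py <<'E'
def grips(c,box,z=None,minA=15):
    """brown wooden grips in box (r0,r1,c0,c1): list of (row,col) centroids and axes"""
    h=cv2.cvtColor(c["frame"],cv2.COLOR_RGB2HSV).astype(int); m=np.zeros(h.shape[:2],np.uint8)
    k=(h[...,0]<16)&(h[...,1]>130)&(h[...,2]>60)&(h[...,2]<235)
    r0,r1,c0,c1=box; m[r0:r1,c0:c1]=k[r0:r1,c0:c1]
    n,l,st,ce=cv2.connectedComponentsWithStats(m); out=[]
    for i in range(1,n):
        if st[i,4]>=minA:
            ys,xs=np.where(l==i); u,s,v=np.linalg.svd(np.c_[ys,xs]-[ce[i][1],ce[i][0]],full_matrices=False)
            out.append(((ce[i][1],ce[i][0]),st[i,4],v[0]))
    return sorted(out,key=lambda o:o[0][1])
E
python3 - <<'E'
from h import *
np.set_printoptions(precision=4,suppress=True)
C={n:cam(n) for n in("top","side")}
T=grips(C["top"],(140,195,180,370)); S=grips(C["side"],(130,265,215,300)) 
for g in T:
    p=onz(C["top"],g[0],.2); d=np.array(g[2])*5; q=onz(C["top"],np.array(g[0])+d,.2)-p
    print("top",np.round(g[0],1),g[1],p,"bar yaw",np.degrees(np.arctan2(-q[0]*np.sign(q[1]),abs(q[1]))))
for g in S: print("side",np.round(g[0],1),g[1],onz(C["side"],g[0],.2))
for n,c in C.items():
    h=cv2.cvtColor(c["frame"],cv2.COLOR_RGB2HSV).astype(int)
    m=((h[...,0]<15)&(h[...,1]>200)&(h[...,2]>50)).astype(np.uint8)
    m[:150 if n=="side" else 195]=0; 
    if n=="side": m[:,:293]=0
    else: m[:,:286]=0
    k=max(cv2.findContours(m,cv2.RETR_EXTERNAL,cv2.CHAIN_APPROX_NONE)[0],key=cv2.contourArea); k=cv2.convexHull(k)[:,0]
    w=np.array([onz(c,(p[1],p[0]),.006)[:2]*1000 for p in k]).astype(np.float32); print(n,"mat",cv2.minAreaRect(w))
rail=(0.7202,-0.0120); ry=np.arctan2(-.035,.5013); print("rail yaw",np.degrees(ry))
for y in(.15,0,-.15): print("seat",pose2(rail,ry,(-.08,y,.2)))
sc=(.467,.2845);sy=np.radians(6.1)
for nm,p in dict(pan=(.04,0,.058),on=(-.088,.055,.053),zero=(-.088,.01,.053),prt=(-.088,-.047,.053)).items():
    X=pose2(sc,sy,p); print(nm,X,*[(n,np.round(proj(c,X),1)) for n,c in C.items()])
import itertools
for n,c in C.items():
    im=c["frame"].copy()
    for p in [(.04,0,.058),(-.088,.055,.053),(-.088,.01,.053),(-.088,-.047,.053),(.12,.11,.044),(.12,-.11,.044),(-.12,.11,.044),(-.12,-.11,.044)]:
        r,k=proj(c,pose2(sc,sy,p)); im[int(round(r)),int(round(k))]=(255,0,0)
    for y in(-.25,.25): r,k=proj(c,pose2(rail,ry,(0,y,.216))); im[int(round(r)),int(round(k))]=(255,0,0)
    for y in(-.19,-.15,-.11,-.04,0,.04,.11,.15,.19): r,k=proj(c,pose2(rail,ry,(-.08,y,.2))); im[int(round(r)),int(round(k))]=(255,0,0)
    a=im[100:310,100:400] if n=="top" else im[110:420,170:400]
    a=cv2.resize(a,None,fx=2.6 if n=="top" else 1.9,fy=2.6 if n=="top" else 1.9,interpolation=cv2.INTER_NEAREST)
    cv2.imwrite(f"pics/ov_{n}.png",cv2.cvtColor(a,cv2.COLOR_RGB2BGR))
E
```

```text
top [159.9 208.2] 64 [0.6532 0.1429 0.2   ] bar yaw -4.736168274114843
top [163.8 272.1] 73 [ 0.6426 -0.0072  0.2   ] bar yaw -5.310676426473794
top [168.2 335.9] 73 [ 0.6313 -0.1572  0.2   ] bar yaw -5.259777289723817
side [235.  234.3] 86 [0.6529 0.1396 0.2   ]
side [189.6 256.4] 57 [ 0.642  -0.0109  0.2   ]
side [151.7 274.8] 47 [ 0.6313 -0.1618  0.2   ]
side [224.3 297.7] 111 [0.5253 0.078  0.2   ]
top mat ((547.2710571289062, -245.62246704101562), (103.63676452636719, 369.97381591796875), 24.049821853637695)
side mat ((477.00244140625, -250.52374267578125), (182.25588989257812, 372.9842529296875), 5.3235673904418945)
rail yaw -3.993822735490578
seat [0.6508 0.1432 0.2   ]
seat [ 0.6404 -0.0064  0.2   ]
seat [ 0.6299 -0.1561  0.2   ]
pan [0.5068 0.2888 0.058 ] ('top', array([228.6, 159. ])) ('side', array([343., 285.]))
on [0.3737 0.3298 0.053 ] ('top', array([280.1, 142.4])) ('side', array([375.4, 345.4]))
zero [0.3784 0.2851 0.053 ] ('top', array([278.1, 159.7])) ('side', array([354.9, 345.7]))
prt [0.3845 0.2284 0.053 ] ('top', array([275.6, 181.6])) ('side', array([330.8, 345.9]))
```

View pics/ov_top.png

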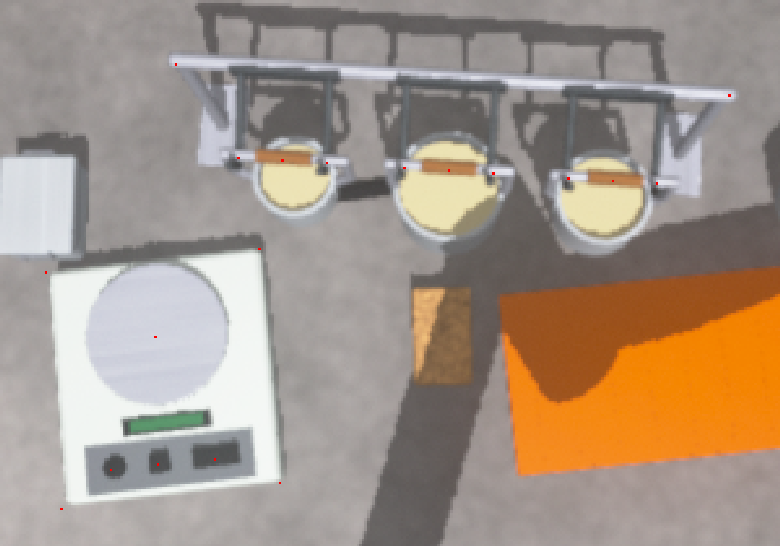

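View pics/ov_side.png

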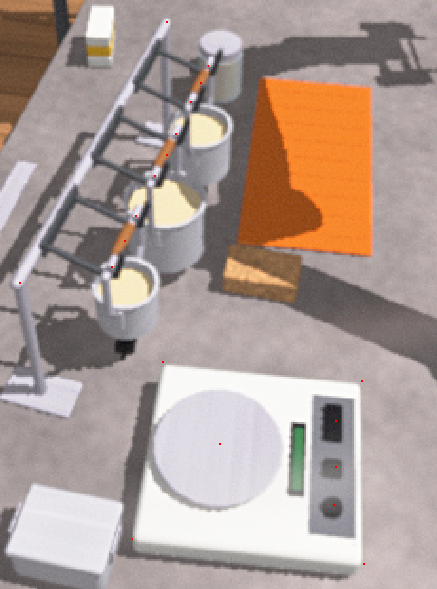

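The overlay puts the keys and bars within about 2 px. I shift the scale estimate by about 2 mm and write a move calculator.

```bash
cat >> h.py <<'E'
SC=(.469,.283);SY=np.radians(6.1);MAT=(.477,-.2525);MY=np.radians(5.5)
def S(x,y,z): return pose2(SC,SY,(x,y,z))
def M(x,y,z): return pose2(MAT,MY,(x,y,z))
def plan(*wps):
    """wps: (x,y,z,yaw_deg of tool y). Prints turn about tool z, then shift in tool axes after the turn, in move units"""
    s=manip.state(); p=np.array(s["ee_pos"]); R=np.array(s["tool_rot"]); y=np.degrees(np.arctan2(R[1,1],R[0,1]))
    print("t %.2f at"%s["t"],np.round(p,4),"yaw %.1f"%y,"tilt z",np.round(R[:,2],3),"gap %.3f F"%s["finger_gap"],np.round(s["force"],1),"grip",round(s["grip_force"],1))
    for w in wps:
        dy=(w[3]-y+180)%360-180; a=np.radians(w[3]); Y=np.array([np.cos(a),np.sin(a),0]);Z=np.array([0,0,-1.]);X=np.cross(Y,Z)
        d=np.array(w[:3])-p; print(np.round(w,3),"turn z %.4f (%.1f rows)"%(-dy/180,abs(dy)/10.7),"shift",np.round([d@X/.5,d@Y/.5,d@Z/.5],4),"len %.0f mm (%.1f rows)"%(1000*np.linalg.norm(d),np.linalg.norm(d)/.0625))
        p=np.array(w[:3]);y=w[3]
E
python3 - <<'E'
from h import *
k=S(-.088,.055,0); z=S(-.088,.01,0)
plan((.171,-.601,.30,96.1),(.45,-.15,.30,96.1),(k[0],k[1],.09,96.1),(k[0],k[1],.05,96.1),(k[0],k[1],.09,96.1),(z[0],z[1],.09,96.1))
E
```

```text
t 2.30 at [ 0.1708 -0.6012  0.2225] yaw 105.9 tilt z [-0.  0. -1.] gap 0.087 F [ 0.  -0.4  0.8] grip 0.0
[ 0.171 -0.601  0.3   96.1  ] turn z 0.0542 (0.9 rows) shift [-0.0004  0.0003 -0.1549] len 77 mm (1.2 rows)
[ 0.45 -0.15  0.3  96.1 ] turn z -0.0000 (0.0 rows) shift [-0.6507  0.8376  0.    ] len 530 mm (8.5 rows)
[3.76e-01 3.28e-01 9.00e-02 9.61e+01] turn z -0.0000 (0.0 rows) shift [0.0462 0.9671 0.42  ] len 528 mm (8.4 rows)
[3.76e-01 3.28e-01 5.00e-02 9.61e+01] turn z -0.0000 (0.0 rows) shift [0.   0.   0.08] len 40 mm (0.6 rows)
[3.76e-01 3.28e-01 9.00e-02 9.61e+01] turn z -0.0000 (0.0 rows) shift [ 0.    0.   -0.08] len 40 mm (0.6 rows)
[3.80e-01 2.84e-01 9.00e-02 9.61e+01] turn z -0.0000 (0.0 rows) shift [-0.   -0.09  0.  ] len 45 mm (0.7 rows)
```

Call:
carry_out(
  steps=[
    [0,0,0.054,0,0,-0.06,0],
    [0,0,0,0,0,-0.095,0],
    [0,0,0,-0.065,0.084,0,0],
    [0,0,0,-0.065,0.084,0,0],
    [0,0,0,-0.065,0.084,0,0],
  ],
)

```text
t: 2.92
ee_pos: [0.2549, -0.4642, 0.3002]
tool_rot: [[-0.994, -0.106, 0.0], [-0.106, 0.994, -0.0], [-0.0, -0.0, -1.0]]
force: [0.5, -0.2, 0.4]
finger_gap: 0.0448
grip_force: 0.0
```

Call:
carry_out(
  steps=[
    [0,0,0,-0.065,0.084,0,0],
    [0,0,0,-0.065,0.084,0,0],
    [0,0,0,-0.065,0.084,0,0],
    [0,0,0,-0.065,0.084,0,0],
    [0,0,0,-0.065,0.084,0,0],
  ],
)

```text
t: 3.55
ee_pos: [0.394, -0.2378, 0.3005]
tool_rot: [[-0.994, -0.107, 0.001], [-0.107, 0.994, -0.0], [-0.001, -0.0, -1.0]]
force: [0.8, -0.6, 0.2]
finger_gap: 0.0019
grip_force: 0.0
```

Call:
carry_out(
  steps=[
    [0,0,0,-0.065,0.084,0,0],
    [0,0,0,-0.065,0.084,0,0],
    [0,0,0,0.005,0.097,0.02,0],
    [0,0,0,0.005,0.097,0.02,0],
    [0,0,0,0.005,0.097,0.02,0],
  ],
)

```text
t: 4.18
ee_pos: [0.4257, -0.0035, 0.27]
tool_rot: [[-0.994, -0.107, 0.001], [-0.107, 0.994, 0.0], [-0.001, 0.0, -1.0]]
force: [0.2, 0.3, -0.2]
finger_gap: 0.0003
grip_force: 0.0
```

Call:
carry_out(
  steps=[
    [0,0,0,0.005,0.097,0.03,0],
    [0,0,0,0.005,0.097,0.03,0],
    [0,0,0,0.005,0.097,0.03,0],
    [0,0,0,0.005,0.097,0.03,0],
    [0,0,0,0,0,0,0],
  ],
)

```text
t: 4.8
ee_pos: [0.3945, 0.1889, 0.2091]
tool_rot: [[-0.994, -0.111, -0.001], [-0.111, 0.994, -0.001], [0.002, -0.001, -1.0]]
force: [-0.6, -0.2, -0.0]
finger_gap: 0.0002
grip_force: 0.0
```

```bash
python3 - <<'E'
from h import *
k=S(-.088,.055,0); z=S(-.088,.01,0)
plan((k[0],k[1],.09,96.1))
E
```

```text
t 4.80 at [0.3945 0.1889 0.2091] yaw 96.4 tilt z [-0.001 -0.001 -1.   ] gap 0.000 F [-0.6 -0.2 -0. ] grip 0.0
[3.76e-01 3.28e-01 9.00e-02 9.61e+01] turn z 0.0016 (0.0 rows) shift [0.0078 0.2813 0.2382] len 184 mm (2.9 rows)
```

Call:
carry_out(
  steps=[
    [0,0,0.002,0.002,0.07,0.05,0],
    [0,0,0,0.002,0.07,0.06,0],
    [0,0,0,0.002,0.07,0.06,0],
    [0,0,0,0.002,0.07,0.068,0],
    [0,0,0,0,0,0,0],
  ],
)

```text
t: 5.42
ee_pos: [0.3765, 0.3256, 0.089]
tool_rot: [[-0.995, -0.102, -0.002], [-0.102, 0.995, -0.004], [0.003, -0.004, -1.0]]
force: [0.4, 0.5, 0.4]
finger_gap: 0.0009
grip_force: 0.0
```

```bash
python3 - <<'E'
from h import *
k=S(-.088,.055,0); z=S(-.088,.01,0)
plan((k[0],k[1],.0485,96.1))
E
```

```text
t 5.42 at [0.3765 0.3256 0.089 ] yaw 95.9 tilt z [-0.002 -0.004 -1.   ] gap 0.001 F [0.4 0.5 0.4] grip 0.0
[3.76e-01 3.28e-01 4.80e-02 9.61e+01] turn z -0.0014 (0.0 rows) shift [0.001  0.0056 0.0809] len 41 mm (0.6 rows)
```

Call:
carry_out(
  steps=[
    [0,0,0,0.001,0.004,0.05,0],
    [0,0,0,0,0,0.022,0],
    [0,0,0,0,0,0.008,0],
    [0,0,0,0,0,0,0],
    [0,0,0,0,0,0,0],
  ],
)

```text
t: 6.05
ee_pos: [0.3767, 0.3276, 0.0519]
tool_rot: [[-0.995, -0.1, 0.001], [-0.1, 0.995, 0.001], [-0.001, 0.001, -1.0]]
force: [0.3, -0.8, 2.5]
finger_gap: 0.0006
grip_force: 0.9
```

Call:
carry_out(
  steps=[
    [0,0,0,0,0,0.004,0],
    [0,0,0,0,0,0.004,0],
    [0,0,0,0,0,0,0],
    [0,0,0,0,0,0,0],
    [0,0,0,0,0,0,0],
  ],
)

```text
t: 6.68
ee_pos: [0.3767, 0.3279, 0.0483]
tool_rot: [[-0.995, -0.102, 0.001], [-0.102, 0.995, 0.0], [-0.001, 0.0, -1.0]]
force: [-1.1, -2.9, 9.1]
finger_gap: 0.0007
grip_force: 5.1
```

Call:
carry_out(
  steps=[
    [0,0,0,0,0,-0.05,0],
    [0,0,0,0,-0.045,0,0],
    [0,0,0,0,-0.045,0,0],
    [0,0,0,0,0,0,0],
    [0,0,0,0,0,0,0],
  ],
)

```text
t: 7.3
ee_pos: [0.381, 0.2823, 0.0717]
tool_rot: [[-0.995, -0.1, -0.0], [-0.1, 0.995, -0.0], [0.0, -0.0, -1.0]]
force: [0.5, 0.1, -0.2]
finger_gap: 0.0002
grip_force: 0.0
```

Call:
carry_out(
  steps=[
    [0,0,0,0,0,0.025,0],
    [0,0,0,0,0,0.013,0],
    [0,0,0,0,0,0.012,0],
    [0,0,0,0,0,0,0],
    [0,0,0,0,0,0,0],
  ],
)

```text
t: 7.92
ee_pos: [0.3805, 0.2827, 0.0482]
tool_rot: [[-0.995, -0.102, -0.0], [-0.102, 0.995, -0.001], [0.001, -0.001, -1.0]]
force: [-5.6, -2.1, 14.3]
finger_gap: 0.0007
grip_force: 7.3
```

Call:
carry_out(
  steps=[
    [0,0,0,0,0,-0.08,0],
    [0,0,-0.055,0,0,-0.06,0.6],
    [0,0,-0.055,0,0,-0.06,0.6],
    [0,0,-0.055,0,0,-0.06,0.6],
    [0,0,-0.055,0,0,-0.06,0.6],
  ],
)

```text
t: 8.55
ee_pos: [0.3807, 0.2829, 0.2075]
tool_rot: [[-0.698, -0.716, -0.0], [-0.716, 0.698, -0.0], [0.0, 0.0, -1.0]]
force: [-0.5, 0.2, -0.1]
finger_gap: 0.0325
grip_force: 0.0
```

Call:
carry_out(
  steps=[
    [0,0,-0.055,0,0,-0.06,0.6],
    [0,0,-0.055,0,0,-0.06,0.6],
    [0,0,-0.055,0,0,0,0.6],
    [0,0,-0.055,0,0,0,0.6],
    [0,0,0,0,0,0,0.6],
  ],
)

```text
t: 9.18
ee_pos: [0.3808, 0.283, 0.2665]
tool_rot: [[-0.089, -0.996, -0.0], [-0.996, 0.089, -0.0], [0.0, 0.0, -1.0]]
force: [0.8, -0.1, 0.6]
finger_gap: 0.0523
grip_force: 0.0
```

```bash
cat >> h.py <<'E'
def look():
    for n,b in (("top",(100,320,110,445)),("side",(120,420,215,400))):
        c=cam(n)
        for g in grips(c,b,minA=12): print(n,np.round(g[0],1),g[1],*[f"z{z}: {np.round(onz(c,g[0],z)[:2],4)}" for z in(.2,)])
E
python3 - <<'E'
from h import *
look()
plan((.653,.141,.27,175.5),(.653,.141,.181,175.5))
E
```

```text
top [159.9 208.1] 68 z0.2: [0.6532 0.1433]
top [163.8 271.8] 67 z0.2: [ 0.6427 -0.0067]
top [210.  322.2] 51 z0.2: [ 0.5323 -0.1225]
top [168.1 336. ] 70 z0.2: [ 0.6313 -0.1574]
top [201.8 402. ] 53 z0.2: [ 0.5501 -0.3094]
side [235.  234.3] 85 z0.2: [0.6528 0.1398]
side [189.8 256.3] 56 z0.2: [ 0.642  -0.0105]
side [151.7 274.8] 45 z0.2: [ 0.6312 -0.1618]
side [231.1 312.8] 22 z0.2: [0.4894 0.0907]
side [207.3 343.7] 108 z0.2: [0.4323 0.0017]
t 9.28 at [0.3808 0.2829 0.2666] yaw 174.8 tilt z [-0.    -0.001 -1.   ] gap 0.052 F [-0.8 -0.3 -0. ] grip 0.0
[6.530e-01 1.410e-01 2.700e-01 1.755e+02] turn z -0.0037 (0.1 rows) shift [ 0.2402 -0.5651 -0.0068] len 307 mm (4.9 rows)
[6.530e-01 1.410e-01 1.810e-01 1.755e+02] turn z -0.0000 (0.0 rows) shift [0.    0.    0.178] len 89 mm (1.4 rows)
```

Call:
carry_out(
  steps=[
    [0,0,-0.004,0.04,-0.09,-0.007,0.6],
    [0,0,0,0.04,-0.095,0,0.6],
    [0,0,0,0.04,-0.095,0,0.6],
    [0,0,0,0.04,-0.095,0,0.6],
    [0,0,0,0.04,-0.095,0,0.6],
  ],
)

```text
t: 9.9
ee_pos: [0.6089, 0.1642, 0.27]
tool_rot: [[-0.077, -0.997, -0.0], [-0.997, 0.077, -0.0], [0.0, 0.0, -1.0]]
force: [0.2, 0.6, -0.2]
finger_gap: 0.0525
grip_force: 0.0
```

Call:
carry_out(
  steps=[
    [0,0,0,0.04,-0.095,0,0.6],
    [0,0,0,0,0,0,0.6],
    [0,0,0,0,0,0,0.6],
    [0,0,0,0,0,0,0.6],
    [0,0,0,0,0,0,0.6],
  ],
)

```text
t: 10.52
ee_pos: [0.6526, 0.1423, 0.2714]
tool_rot: [[-0.074, -0.997, 0.001], [-0.997, 0.074, 0.0], [-0.001, -0.001, -1.0]]
force: [0.3, -0.0, 0.5]
finger_gap: 0.0524
grip_force: 0.0
```

```bash
python3 - <<'E'
from h import *
plan((.653,.141,.181,175.5))
E
```

```text
t 10.53 at [0.6526 0.1423 0.2714] yaw 175.8 tilt z [ 0.001  0.    -1.   ] gap 0.052 F [ 0.3 -0.   0.5] grip 0.0
[6.530e-01 1.410e-01 1.810e-01 1.755e+02] turn z 0.0015 (0.0 rows) shift [ 0.0025 -0.001   0.1807] len 90 mm (1.4 rows)
```

Call:
carry_out(
  steps=[
    [0,0,0,0.0025,-0.001,0.06,0.6],
    [0,0,0,0,0,0.06,0.6],
    [0,0,0,0,0,0.04,0.6],
    [0,0,0,0,0,0.021,0.6],
    [0,0,0,0,0,0,0.6],
  ],
)

```text
t: 11.15
ee_pos: [0.6533, 0.1404, 0.1799]
tool_rot: [[-0.074, -0.997, -0.001], [-0.997, 0.074, -0.0], [0.0, 0.001, -1.0]]
force: [0.2, -0.2, 0.1]
finger_gap: 0.052
grip_force: 0.0
```

Call:
carry_out(
  steps=[
    [0,0,0,0,0,0,0.3],
    [0,0,0,0,0,0,0],
    [0,0,0,0,0,0,0],
    [0,0,0,0,0,0,0],
    [0,0,0,0,0,0,0],
  ],
)

```text
t: 11.78
ee_pos: [0.6534, 0.1401, 0.1802]
tool_rot: [[-0.075, -0.997, -0.001], [-0.997, 0.075, -0.0], [0.0, 0.001, -1.0]]
force: [-1.2, -0.1, 1.6]
finger_gap: 0.0128
grip_force: 29.9
```

Call:
carry_out(
  steps=[
    [0,0,0,0,0,-0.02,0],
    [0,0,0,0,0,-0.04,0],
    [0,0,0,0,0,-0.04,0],
    [0,0,0,0,0,-0.02,0],
    [0,0,0,0,0,0,0],
  ],
)

```text
t: 12.4
ee_pos: [0.6533, 0.1414, 0.238]
tool_rot: [[-0.075, -0.997, -0.002], [-0.997, 0.075, 0.002], [-0.001, 0.002, -1.0]]
force: [2.8, 3.3, -8.5]
finger_gap: 0.013
grip_force: 30.1
```

Call:
carry_out(
  steps=[
    [0,0,0,0,0.03,0,0],
    [0,0,0,0,0.05,0,0],
    [0,0,0,0,0.05,0,0],
    [0,0,0,0,0.05,0,0],
    [0,0,0,0,0.02,0,0],
  ],
)

```text
t: 13.02
ee_pos: [0.5529, 0.1473, 0.2405]
tool_rot: [[-0.074, -0.997, -0.0], [-0.997, 0.074, -0.001], [0.001, -0.0, -1.0]]
force: [0.3, -0.8, -2.6]
finger_gap: 0.0131
grip_force: 30.1
```

```bash
python3 - <<'E'
from h import *
look()
p=S(.04,0,0)
plan((p[0],p[1],.24,175.5),(p[0],p[1],.058+.135-.0198,175.5))
E
```

```text
top [163.8 272. ] 72 z0.2: [ 0.6427 -0.0071]
top [209.4 328.3] 82 z0.2: [ 0.5335 -0.1367]
top [168.2 336. ] 71 z0.2: [ 0.6313 -0.1574]
top [201.9 401.6] 55 z0.2: [ 0.55   -0.3085]
side [228.1 277.3] 71 z0.2: [0.5668 0.0993]
side [222.1 299.5] 13 z0.2: [0.5228 0.0704]
side [214.6 306.2] 49 z0.2: [0.5122 0.044 ]
side [208.9 337.3] 131 z0.2: [0.446  0.0102]
t 13.12 at [0.5535 0.1475 0.2406] yaw 175.7 tilt z [ 0. -0. -1.] gap 0.013 F [ 0.3  0.1 -2.9] grip 30.1
[  0.509   0.287   0.24  175.5  ] turn z 0.0013 (0.0 rows) shift [-0.2715  0.1111  0.0012] len 147 mm (2.3 rows)
[5.090e-01 2.870e-01 1.730e-01 1.755e+02] turn z -0.0000 (0.0 rows) shift [0.     0.     0.1336] len 67 mm (1.1 rows)
```

Call:
carry_out(
  steps=[
    [0,0,0,-0.04,0.015,0,0],
    [0,0,0,-0.07,0.03,0,0],
    [0,0,0,-0.07,0.03,0,0],
    [0,0,0,-0.06,0.025,0,0],
    [0,0,0,-0.031,0.011,0,0],
  ],
)

```text
t: 13.75
ee_pos: [0.5087, 0.2894, 0.2397]
tool_rot: [[-0.073, -0.997, 0.0], [-0.997, 0.073, 0.0], [-0.0, -0.0, -1.0]]
force: [-0.6, -0.7, -2.1]
finger_gap: 0.0132
grip_force: 30.1
```

Call:
carry_out(
  steps=[
    [0,0,0,0,0,0.02,0],
    [0,0,0,0,0,0.04,0],
    [0,0,0,0,0,0.03,0],
    [0,0,0,0,0,0.02,0],
    [0,0,0,0,0,0,0],
  ],
)

```text
t: 14.38
ee_pos: [0.5087, 0.2862, 0.1841]
tool_rot: [[-0.076, -0.997, -0.001], [-0.997, 0.076, -0.001], [0.002, 0.001, -1.0]]
force: [0.4, 0.8, -2.8]
finger_gap: 0.0129
grip_force: 30.1
```

```bash
python3 - <<'E'
from h import *
p=S(.04,0,0); c=cam("side"); save(c,"pan1.png")
plan((p[0],p[1],.058+.135-.0198,175.5))
print(manip.spot_point("side","pot_small")[:1],manip.spot_point("side","scale_pan")[:1])
E
```

```text
t 14.43 at [0.5091 0.2867 0.185 ] yaw 175.7 tilt z [ 0. -0. -1.] gap 0.013 F [ 0.5  0.2 -2. ] grip 30.1
[5.090e-01 2.870e-01 1.730e-01 1.755e+02] turn z 0.0010 (0.0 rows) shift [-0.0011  0.0007  0.0236] len 12 mm (0.2 rows)
[{'pixel': [340.2, 288.1], 'confidence': 0.65}] [{'pixel': [340.5, 284.4], 'confidence': 0.93}]
```

View pics/pan1.png

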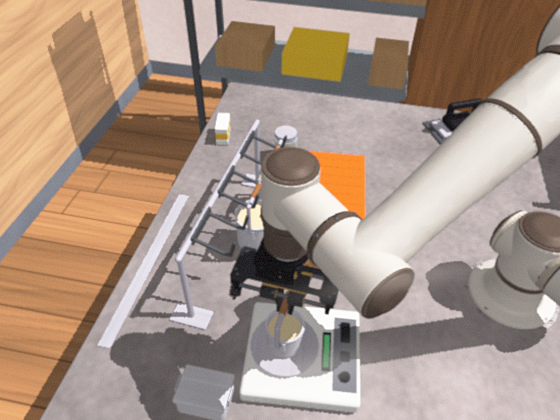

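The small pot hangs upright over the middle of the pan, at about (335,285), roughly 12 mm up. I lower it slowly until there is contact.

Call:
carry_out(
  steps=[
    [0,0,0,0,0,0.01,0],
    [0,0,0,0,0,0.006,0],
    [0,0,0,0,0,0.004,0],
    [0,0,0,0,0,0.003,0],
    [0,0,0,0,0,0,0],
  ],
)

```text
t: 15.15
ee_pos: [0.5089, 0.287, 0.1737]
tool_rot: [[-0.075, -0.997, 0.0], [-0.997, 0.075, 0.0], [-0.0, -0.0, -1.0]]
force: [0.3, -0.2, -1.9]
finger_gap: 0.0128
grip_force: 30.1
```

Call:
carry_out(
  steps=[
    [0,0,0,0,0,0.003,0],
    [0,0,0,0,0,0,0],
    [0,0,0,0,0,0,0],
    [0,0,0,0,0,0,0],
    [0,0,0,0,0,0,0],
  ],
)

```text
t: 15.78
ee_pos: [0.5093, 0.2872, 0.1737]
tool_rot: [[-0.074, -0.997, 0.002], [-0.997, 0.074, 0.001], [-0.001, -0.002, -1.0]]
force: [-2.1, -0.2, 5.4]
finger_gap: 0.0132
grip_force: 30.1
```

Call:
carry_out(
  steps=[
    [0,0,0,0,0,-0.002,0],
    [0,0,0,0,0,0,0.4],
    [0,0,0,0,0,0,0.6],
    [0,0,0,0,0,0,0.6],
    [0,0,0,0,0,0,0.6],
  ],
)

```text
t: 16.4
ee_pos: [0.5088, 0.287, 0.1729]
tool_rot: [[-0.075, -0.997, -0.0], [-0.997, 0.075, -0.0], [0.0, 0.0, -1.0]]
force: [-0.6, -0.3, -0.3]
finger_gap: 0.0448
grip_force: 0.0
```

Call:
carry_out(
  steps=[
    [0,0,0,0,0,-0.03,0.6],
    [0,0,0,0,0,-0.06,0.6],
    [0,0,0,0,0,-0.1,0.6],
    [0,0,0.055,0,0.02,0,0.6],
    [0,0,0.055,0,0.02,0,0.6],
  ],
)

```text
t: 17.02
ee_pos: [0.4893, 0.2904, 0.2701]
tool_rot: [[-0.414, -0.91, 0.002], [-0.91, 0.414, 0.002], [-0.003, -0.001, -1.0]]
force: [-0.4, 0.6, 0.0]
finger_gap: 0.0523
grip_force: 0.0
```

Call:
carry_out(
  steps=[
    [0,0,0.055,0,0.02,0,0],
    [0,0,0.055,0,0.02,0,0],
    [0,0,0.055,0,0,0,0],
    [0,0,0.055,0,0,0,0],
    [0,0,0.055,0,0,0,0],
  ],
)

```text
t: 17.65
ee_pos: [0.4719, 0.3, 0.2694]
tool_rot: [[-0.961, -0.277, 0.001], [-0.277, 0.961, 0.001], [-0.002, 0.001, -1.0]]
force: [0.0, 0.4, -0.1]
finger_gap: 0.0104
grip_force: 0.0
```

```bash
python3 - <<'E'
from h import *
k=S(-.088,-.047,0)
plan((k[0],k[1],.27,96.1),(k[0],k[1],.08,96.1))
c=cam("side");save(c,"pan2.png");t=cam("top")
print(manip.spot_point("side","pot_small")[:1],manip.spot_point("side","scale_pan")[:1])
for n in "side","top":print(n,[proj(dict(side=c,top=t)[n],S(.04,0,z)).round(1) for z in(.058,.193)])
for n,cc in(("side",c),("top",t)): print(n,[np.round(g[0],1).tolist()+[onz(cc,g[0],.193).round(3)] for g in grips(cc,(180,360,110,320),minA=12)])
E
```

```text
t 17.65 at [0.4719 0.3    0.2694] yaw 106.1 tilt z [ 0.001  0.001 -1.   ] gap 0.010 F [ 0.   0.4 -0.1] grip 0.0
[ 0.386  0.227  0.27  96.1  ] turn z 0.0555 (0.9 rows) shift [ 0.1854 -0.1272 -0.0012] len 112 mm (1.8 rows)
[3.86e-01 2.27e-01 8.00e-02 9.61e+01] turn z -0.0000 (0.0 rows) shift [0.   0.   0.38] len 190 mm (3.0 rows)
[{'pixel': [339.7, 283.3], 'confidence': 0.65}] [{'pixel': [324.1, 283.6], 'confidence': 0.46}]
side [array([342.2, 284.3]), array([305.9, 285.7])]
top [array([227.9, 159.6]), array([221.7, 146. ])]
side [[281.6, 112.7, array([0.854, 0.306, 0.193])], [272.1, 116.6, array([0.857, 0.283, 0.193])], [214.8, 124.1, array([0.912, 0.13 , 0.193])], [256.9, 127.7, array([0.852, 0.241, 0.193])], [210.4, 133.4, array([0.898, 0.112, 0.193])], [189.7, 256.3, array([ 0.644, -0.018,  0.193])], [310.4, 284.2, array([0.51 , 0.298, 0.193])]]
top [[211.7, 305.9, array([ 0.53 , -0.085,  0.193])]]
```

View pics/pan2.png

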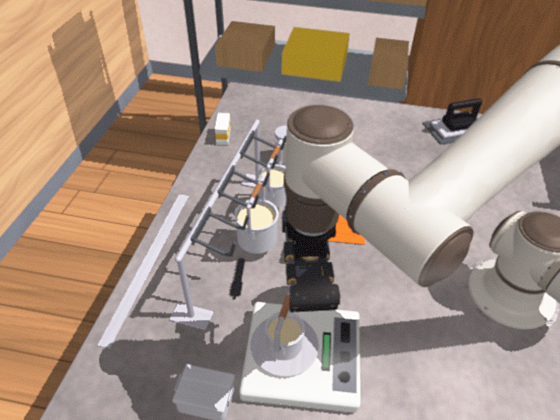

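The small pot stands in the middle of the pan at about (335,285), so I can print.

Call:
carry_out(
  steps=[
    [0,0,0.0555,0,0,0,0],
    [0,0,0,0.06,-0.042,0,0],
    [0,0,0,0.065,-0.043,0.05,0],
    [0,0,0,0.06,-0.042,0.1,0],
    [0,0,0,0,0,0.1,0],
  ],
)

```text
t: 18.48
ee_pos: [0.3855, 0.2251, 0.1431]
tool_rot: [[-0.993, -0.114, 0.002], [-0.114, 0.993, 0.002], [-0.002, 0.002, -1.0]]
force: [0.1, 0.1, -1.1]
finger_gap: 0.0002
grip_force: 0.0
```

Call:
carry_out(
  steps=[
    [0,0,0,0,0,0.08,0],
    [0,0,0,0,0,0.05,0],
    [0,0,0,0,0,0,0],
    [0,0,0,0,0,0,0],
    [0,0,0,0,0,0,0],
  ],
)

```text
t: 19.1
ee_pos: [0.3876, 0.2272, 0.0794]
tool_rot: [[-0.994, -0.112, 0.002], [-0.112, 0.994, 0.002], [-0.002, 0.002, -1.0]]
force: [0.4, 0.1, -0.5]
finger_gap: 0.0004
grip_force: 0.0
```

```bash
python3 - <<'E'
from h import *
k=S(-.088,-.047,0)
plan((k[0],k[1],.047,96.1))
E
```

```text
t 19.10 at [0.3876 0.2272 0.0794] yaw 96.4 tilt z [ 0.002  0.002 -1.   ] gap 0.000 F [ 0.4  0.1 -0.5] grip 0.0
[3.86e-01 2.27e-01 4.70e-02 9.61e+01] turn z 0.0019 (0.0 rows) shift [ 0.0023 -0.0004  0.0648] len 32 mm (0.5 rows)
```

Call:
carry_out(
  steps=[
    [0,0,0.002,0.002,0,0.03,0],
    [0,0,0,0,0,0.02,0],
    [0,0,0,0,0,0.015,0],
    [0,0,0,0,0,0,0],
    [0,0,0,0,0,0,0],
  ],
)

```text
t: 19.73
ee_pos: [0.3862, 0.2267, 0.048]
tool_rot: [[-0.994, -0.107, 0.001], [-0.107, 0.994, 0.0], [-0.001, 0.0, -1.0]]
force: [-6.5, -2.3, 21.8]
finger_gap: 0.0003
grip_force: 10.7
```

```bash
python3 - <<'E'
from h import *
plan()
E
```

```text
t 19.73 at [0.3862 0.2267 0.048 ] yaw 96.1 tilt z [ 0.001  0.    -1.   ] gap 0.000 F [-6.5 -2.3 21.8] grip 10.7
```

Call:
carry_out(
  steps=[
    [0,0,0,0,0,-0.11,0],
    [0,0,0,0,0,-0.11,0],
    [0,0,0,0,0,-0.11,0.6],
    [0,0,-0.055,0,0,-0.11,0.6],
    [0,0,-0.055,0,0,0,0.6],
  ],
)

```text
t: 20.35
ee_pos: [0.3878, 0.228, 0.2707]
tool_rot: [[-0.897, -0.442, 0.008], [-0.442, 0.897, 0.008], [-0.011, 0.004, -1.0]]
force: [0.4, 0.9, -1.3]
finger_gap: 0.0229
grip_force: 0.0
```

Call:
carry_out(
  steps=[
    [0,0,-0.055,0,0,0,0.6],
    [0,0,-0.055,0,0,0,0.6],
    [0,0,-0.055,0,0,0,0.6],
    [0,0,-0.055,0,0,0,0.6],
    [0,0,-0.056,0,0,0,0.6],
  ],
)

```text
t: 20.98
ee_pos: [0.3858, 0.2263, 0.2656]
tool_rot: [[-0.244, -0.97, 0.0], [-0.97, 0.244, 0.0], [-0.0, 0.0, -1.0]]
force: [0.5, 0.2, 0.6]
finger_gap: 0.052
grip_force: 0.0
```

Call:
carry_out(
  steps=[
    [0,0,-0.056,0,0,0,0.6],
    [0,0,0,0,0,0,0.6],
    [0,0,0,0,0,0,0.6],
    [0,0,0,0,0,0,0.6],
    [0,0,0,0,0,0,0.6],
  ],
)

```text
t: 21.6
ee_pos: [0.3859, 0.2263, 0.2656]
tool_rot: [[-0.077, -0.997, 0.0], [-0.997, 0.077, -0.0], [0.0, -0.0, -1.0]]
force: [0.3, -0.2, 0.7]
finger_gap: 0.0523
grip_force: 0.0
```

```bash
python3 - <<'E'
from h import *
t=cam("top");c=cam("side")
for n,cc in(("side",c),("top",t)): print(n,[np.round(g[0],1).tolist()+[onz(cc,g[0],.193).round(3),onz(cc,g[0],.2).round(3)] for g in grips(cc,(140,340,130,350),minA=12)])
p=S(.04,0,0)
plan((p[0],p[1],.26,175.5),(p[0],p[1],.173,175.5))
E
```

```text
side [[162.7, 133.6, array([ 0.968, -0.045,  0.193]), array([ 0.963, -0.037,  0.2  ])], [156.4, 134.5, array([ 0.976, -0.069,  0.193]), array([ 0.971, -0.061,  0.2  ])], [147.2, 134.9, array([ 0.991, -0.104,  0.193]), array([ 0.986, -0.096,  0.2  ])], [229.4, 139.7, array([0.86 , 0.164, 0.193]), array([0.856, 0.169, 0.2  ])], [157.8, 142.8, array([ 0.954, -0.068,  0.193]), array([ 0.949, -0.06 ,  0.2  ])], [153.0, 149.0, array([ 0.946, -0.09 ,  0.193]), array([ 0.942, -0.082,  0.2  ])], [166.0, 150.0, array([ 0.923, -0.042,  0.193]), array([ 0.919, -0.035,  0.2  ])], [185.8, 150.1, array([0.894, 0.026, 0.193]), array([0.89 , 0.033, 0.2  ])], [149.4, 157.7, array([ 0.93 , -0.109,  0.193]), array([ 0.926, -0.101,  0.2  ])], [166.3, 163.9, array([ 0.89 , -0.049,  0.193]), array([ 0.885, -0.041,  0.2  ])], [144.1, 166.6, array([ 0.917, -0.136,  0.193]), array([ 0.912, -0.128,  0.2  ])], [160.8, 169.8, array([ 0.883, -0.073,  0.193]), array([ 0.879, -0.065,  0.2  ])], [159.9, 176.3, array([ 0.869, -0.08 ,  0.193]), array([ 0.865, -0.072,  0.2  ])], [146.1, 180.6, array([ 0.878, -0.136,  0
[... 555 characters left out ...]
0.193]), array([ 0.445, -0.029,  0.2  ])]]
top [[221.5, 146.5, array([0.509, 0.286, 0.193]), array([0.508, 0.284, 0.2  ])], [163.8, 271.9, array([ 0.644, -0.007,  0.193]), array([ 0.643, -0.007,  0.2  ])], [209.8, 323.6, array([ 0.534, -0.127,  0.193]), array([ 0.533, -0.126,  0.2  ])], [168.2, 336.1, array([ 0.633, -0.159,  0.193]), array([ 0.631, -0.158,  0.2  ])]]
t 21.70 at [0.3858 0.2263 0.2655] yaw 175.6 tilt z [-0. -0. -1.] gap 0.052 F [-0.4  0.1  0.3] grip 0.0
[  0.509   0.287   0.26  175.5  ] turn z 0.0005 (0.0 rows) shift [-0.1408 -0.2355  0.011 ] len 137 mm (2.2 rows)
[5.090e-01 2.870e-01 1.730e-01 1.755e+02] turn z -0.0000 (0.0 rows) shift [0.    0.    0.174] len 87 mm (1.4 rows)
```

Call:
carry_out(
  steps=[
    [0,0,0,-0.047,-0.079,0,0.6],
    [0,0,0,-0.047,-0.079,0,0.6],
    [0,0,0,-0.047,-0.078,0,0.6],
    [0,0,0,0,0,0,0.6],
    [0,0,0,0,0,0.03,0.6],
  ],
)

```text
t: 22.32
ee_pos: [0.5091, 0.2877, 0.2506]
tool_rot: [[-0.077, -0.997, 0.001], [-0.997, 0.077, 0.001], [-0.001, -0.001, -1.0]]
force: [-0.3, -0.4, -0.6]
finger_gap: 0.0522
grip_force: 0.0
```

Call:
carry_out(
  steps=[
    [0,0,0,0,0,0.06,0.6],
    [0,0,0,0,0,0.06,0.6],
    [0,0,0,0,0,0.034,0.6],
    [0,0,0,0,0,0,0.6],
    [0,0,0,0,0,0,0.3],
  ],
)

```text
t: 22.95
ee_pos: [0.5088, 0.2876, 0.1745]
tool_rot: [[-0.076, -0.997, 0.001], [-0.997, 0.076, 0.001], [-0.001, -0.001, -1.0]]
force: [0.0, 0.4, 0.0]
finger_gap: 0.0477
grip_force: 0.0
```

Call:
carry_out(
  steps=[
    [0,0,0,0,0,0,0],
    [0,0,0,0,0,0,0],
    [0,0,0,0,0,0,0],
    [0,0,0,0,0,0,0],
    [0,0,0,0,0,0,0],
  ],
)

```text
t: 23.58
ee_pos: [0.5089, 0.2876, 0.1737]
tool_rot: [[-0.076, -0.997, -0.0], [-0.997, 0.076, 0.0], [-0.0, 0.0, -1.0]]
force: [-0.9, 0.6, 1.5]
finger_gap: 0.013
grip_force: 30.0
```

```bash
python3 - <<'E'
from h import *
m=M(0,-.13,0)
plan((.509,.287,.26,175.5),(.45,.12,.26,175.5),(m[0],m[1],.26,175.5),(m[0],m[1],.006+.135-.02,175.5))
E
```

```text
t 23.57 at [0.5089 0.2876 0.1737] yaw 175.6 tilt z [-0.  0. -1.] gap 0.013 F [-0.9  0.6  1.5] grip 30.0
[  0.509   0.287   0.26  175.5  ] turn z 0.0006 (0.0 rows) shift [ 0.0012 -0.0004 -0.1726] len 86 mm (1.4 rows)
[4.500e-01 1.200e-01 2.600e-01 1.755e+02] turn z -0.0000 (0.0 rows) shift [0.3422 0.0914 0.    ] len 177 mm (2.8 rows)
[  0.489  -0.382   0.26  175.5  ] turn z -0.0000 (0.0 rows) shift [ 0.9945 -0.1574  0.    ] len 503 mm (8.1 rows)
[ 4.890e-01 -3.820e-01  1.210e-01  1.755e+02] turn z -0.0000 (0.0 rows) shift [0.    0.    0.278] len 139 mm (2.2 rows)
```

Call:
carry_out(
  steps=[
    [0,0,0,0,0,-0.03,0],
    [0,0,0,0,0,-0.06,0],
    [0,0,0,0,0,-0.06,0],
    [0,0,0,0.04,0.01,-0.023,0],
    [0,0,0,0.08,0.02,0,0],
  ],
)

```text
t: 24.2
ee_pos: [0.4891, 0.2284, 0.2605]
tool_rot: [[-0.076, -0.997, 0.0], [-0.997, 0.076, 0.001], [-0.001, -0.0, -1.0]]
force: [1.0, -0.9, -3.1]
finger_gap: 0.0128
grip_force: 29.9
```

Call:
carry_out(
  steps=[
    [0,0,0,0.08,0.02,0,0],
    [0,0,0,0.08,0.02,0,0],
    [0,0,0,0.08,0.01,0,0],
    [0,0,0,0.09,-0.01,0,0],
    [0,0,0,0.09,-0.015,0,0],
  ],
)

```text
t: 24.82
ee_pos: [0.459, 0.0183, 0.2598]
tool_rot: [[-0.076, -0.997, -0.001], [-0.997, 0.076, 0.0], [0.0, 0.001, -1.0]]
force: [2.0, -1.0, -3.8]
finger_gap: 0.0132
grip_force: 29.9
```

Call:
carry_out(
  steps=[
    [0,0,0,0.09,-0.015,0,0],
    [0,0,0,0.09,-0.015,0,0],
    [0,0,0,0.09,-0.015,0,0],
    [0,0,0,0.09,-0.015,0,0],
    [0,0,0,0.09,-0.015,0,0],
  ],
)

```text
t: 25.45
ee_pos: [0.4792, -0.2084, 0.2595]
tool_rot: [[-0.077, -0.997, -0.002], [-0.997, 0.077, 0.001], [-0.001, 0.002, -1.0]]
force: [1.0, -0.3, -2.5]
finger_gap: 0.0129
grip_force: 29.9
```

Call:
carry_out(
  steps=[
    [0,0,0,0.09,-0.015,0,0],
    [0,0,0,0.09,-0.015,0,0],
    [0,0,0,0.08,-0.015,0,0],
    [0,0,0,0.05,0,0,0],
    [0,0,0,0,0,0,0],
  ],
)

```text
t: 26.08
ee_pos: [0.4896, -0.3644, 0.2587]
tool_rot: [[-0.08, -0.997, -0.003], [-0.997, 0.08, 0.001], [-0.001, 0.003, -1.0]]
force: [-0.1, 0.8, -2.0]
finger_gap: 0.0131
grip_force: 30.0
```

```bash
python3 - <<'E'
from h import *
m=M(0,-.13,0)
plan((m[0],m[1],.14,175.5),(m[0],m[1],.122,175.5))
E
```

```text
t 26.07 at [ 0.4896 -0.3644  0.2587] yaw 175.4 tilt z [-0.003  0.001 -1.   ] gap 0.013 F [-0.1  0.8 -2. ] grip 30.0
[ 4.890e-01 -3.820e-01  1.400e-01  1.755e+02] turn z -0.0005 (0.0 rows) shift [ 0.0349 -0.0025  0.2374] len 120 mm (1.9 rows)
[ 4.890e-01 -3.820e-01  1.220e-01  1.755e+02] turn z -0.0000 (0.0 rows) shift [0.    0.    0.036] len 18 mm (0.3 rows)
```

Call:
carry_out(
  steps=[
    [0,0,0,0.02,-0.002,0.04,0],
    [0,0,0,0.015,0,0.08,0],
    [0,0,0,0,0,0.08,0],
    [0,0,0,0,0,0.035,0],
    [0,0,0,0,0,0,0],
  ],
)

```text
t: 26.7
ee_pos: [0.4894, -0.3791, 0.1408]
tool_rot: [[-0.076, -0.997, -0.005], [-0.997, 0.076, 0.003], [-0.002, 0.005, -1.0]]
force: [0.8, -0.2, -2.6]
finger_gap: 0.013
grip_force: 30.0
```

Call:
carry_out(
  steps=[
    [0,0,0,0,0,0.016,0],
    [0,0,0,0,0,0.01,0],
    [0,0,0,0,0,0.004,0],
    [0,0,0,0,0,0.002,0],
    [0,0,0,0,0,0,0],
  ],
)

```text
t: 27.32
ee_pos: [0.4913, -0.3806, 0.1267]
tool_rot: [[-0.077, -0.997, 0.0], [-0.997, 0.077, -0.0], [0.0, -0.0, -1.0]]
force: [-1.4, -0.5, -3.8]
finger_gap: 0.0131
grip_force: 30.0
```

Call:
carry_out(
  steps=[
    [0,0,0,0,0,0.004,0],
    [0,0,0,0,0,0.002,0],
    [0,0,0,0,0,0,0],
    [0,0,0,0,0,0,0],
    [0,0,0,0,0,0,0],
  ],
)

```text
t: 27.95
ee_pos: [0.4913, -0.3806, 0.1236]
tool_rot: [[-0.077, -0.997, 0.0], [-0.997, 0.077, -0.0], [0.0, -0.0, -1.0]]
force: [-1.1, 0.3, -3.4]
finger_gap: 0.013
grip_force: 30.0
```

Call:
carry_out(
  steps=[
    [0,0,0,0,0,0.003,0],
    [0,0,0,0,0,0.002,0],
    [0,0,0,0,0,0,0],
    [0,0,0,0,0,0,0],
    [0,0,0,0,0,0,0],
  ],
)

```text
t: 28.58
ee_pos: [0.4913, -0.3807, 0.1216]
tool_rot: [[-0.076, -0.997, 0.001], [-0.997, 0.076, -0.001], [0.001, -0.001, -1.0]]
force: [-0.7, 0.6, 3.5]
finger_gap: 0.0131
grip_force: 30.1
```

Call:
carry_out(
  steps=[
    [0,0,0,0,0,-0.001,0.2],
    [0,0,0,0,0,0,0.5],
    [0,0,0,0,0,0,0.6],
    [0,0,0,0,0,0,0.6],
    [0,0,0,0,0,-0.02,0.6],
  ],
)

```text
t: 29.2
ee_pos: [0.4907, -0.3803, 0.131]
tool_rot: [[-0.077, -0.997, -0.002], [-0.997, 0.077, 0.001], [-0.001, 0.002, -1.0]]
force: [0.0, 0.1, -0.7]
finger_gap: 0.0483
grip_force: 0.0
```

Call:
carry_out(
  steps=[
    [0,0,0,0,0,-0.06,0.6],
    [0,0,0,0,0,-0.08,0.6],
    [0,0,0,0,0,-0.08,0.6],
    [0,0,0,0,0,-0.07,0.6],
    [0,0,0,0,0,0,0.6],
  ],
)

```text
t: 29.82
ee_pos: [0.4926, -0.3815, 0.2813]
tool_rot: [[-0.076, -0.997, 0.008], [-0.997, 0.076, -0.004], [0.004, -0.008, -1.0]]
force: [-0.4, -0.2, -0.2]
finger_gap: 0.0521
grip_force: 0.0
```

```bash
python3 - <<'E'
from h import *
t=cam("top");c=cam("side");save(c,"mat1.png")
for n,cc,b in(("side",c,(120,300,230,400)),("top",t,(140,300,180,440))): print(n,[np.round(g[0],1).tolist()+[onz(cc,g[0],.141)[:2].round(3),onz(cc,g[0],.2)[:2].round(3)] for g in grips(cc,b,minA=12)])
plan((.631,-.1595,.27,175.5),(.631,-.1595,.181,175.5))
E
```

```text
side [[189.8, 256.3, array([ 0.659, -0.072]), array([ 0.642, -0.01 ])], [151.4, 275.1, array([ 0.647, -0.236]), array([ 0.631, -0.163])], [235.7, 296.4, array([0.53 , 0.059]), array([0.522, 0.112])], [165.6, 313.4, array([ 0.533, -0.2  ]), array([ 0.525, -0.129])], [128.9, 337.4, array([ 0.492, -0.383]), array([ 0.486, -0.299])]]
top [[163.8, 272.0, array([ 0.657, -0.007]), array([ 0.643, -0.007])], [168.6, 340.8, array([ 0.644, -0.178]), array([ 0.63 , -0.168])], [222.0, 345.5, array([ 0.511, -0.186]), array([ 0.504, -0.176])]]
t 29.93 at [ 0.4911 -0.3803  0.277 ] yaw 175.6 tilt z [ 0.001  0.    -1.   ] gap 0.053 F [ 0.2  1.  -0.3] grip 0.0
[ 6.310e-01 -1.600e-01  2.700e-01  1.755e+02] turn z 0.0006 (0.0 rows) shift [-0.4622 -0.2443  0.014 ] len 261 mm (4.2 rows)
[ 6.310e-01 -1.600e-01  1.810e-01  1.755e+02] turn z -0.0000 (0.0 rows) shift [0.    0.    0.178] len 89 mm (1.4 rows)
```

View pics/mat1.png

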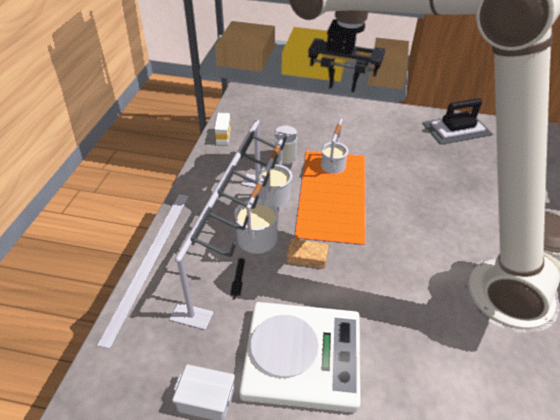

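The small pot stands upright on the far end of the mat at about (155,335), with the medium and large pots still hung. Next is the medium pot.

Call:
carry_out(
  steps=[
    [0,0,0,-0.07,-0.04,0,0.6],
    [0,0,0,-0.09,-0.05,0,0.6],
    [0,0,0,-0.09,-0.05,0,0.6],
    [0,0,0,-0.09,-0.05,0,0.6],
    [0,0,0,-0.08,-0.04,0,0.6],
  ],
)

```text
t: 30.55
ee_pos: [0.6222, -0.1782, 0.2748]
tool_rot: [[-0.076, -0.997, -0.003], [-0.997, 0.076, 0.0], [-0.0, 0.003, -1.0]]
force: [0.2, -0.7, 0.4]
finger_gap: 0.0524
grip_force: 0.0
```

Call:
carry_out(
  steps=[
    [0,0,0,-0.042,-0.014,0.01,0.6],
    [0,0,0,0,0,0,0.6],
    [0,0,0,0,0,0,0.6],
    [0,0,0,0,0,0,0.6],
    [0,0,0,0,0,0,0.6],
  ],
)

```text
t: 31.18
ee_pos: [0.6302, -0.1605, 0.2719]
tool_rot: [[-0.078, -0.997, 0.0], [-0.997, 0.078, -0.0], [0.0, -0.0, -1.0]]
force: [-0.3, 0.2, 0.9]
finger_gap: 0.0525
grip_force: 0.0
```

```bash
python3 - <<'E'
from h import *
t=cam("top");c=cam("side")
for n,cc,b in(("side",c,(120,300,230,400)),("top",t,(140,300,180,440))): print(n,[np.round(g[0],1).tolist()+[onz(cc,g[0],.2)[:2].round(3)] for g in grips(cc,b,minA=12)])
plan((.631,-.1595,.181,175.3))
E
```

```text
side [[189.4, 256.5, array([ 0.642, -0.012])], [152.0, 274.9, array([ 0.631, -0.161])], [165.6, 313.4, array([ 0.525, -0.129])], [128.9, 337.3, array([ 0.487, -0.299])]]
top [[271.1, 306.2, array([ 0.392, -0.083])], [212.2, 396.7, array([ 0.526, -0.296])], [228.5, 426.1, array([ 0.487, -0.363])]]
t 31.27 at [ 0.6303 -0.1602  0.2718] yaw 175.6 tilt z [ 0.  0. -1.] gap 0.052 F [-0.3 -0.4  0.1] grip 0.0
[ 6.310e-01 -1.600e-01  1.810e-01  1.753e+02] turn z 0.0014 (0.0 rows) shift [-0.0015 -0.0013  0.1815] len 91 mm (1.5 rows)
```

Call:
carry_out(
  steps=[
    [0,0,0,-0.0015,-0.001,0.06,0.6],
    [0,0,0,0,0,0.06,0.6],
    [0,0,0,0,0,0.04,0.6],
    [0,0,0,0,0,0.021,0.6],
    [0,0,0,0,0,0,0.6],
  ],
)

```text
t: 31.9
ee_pos: [0.6309, -0.159, 0.1807]
tool_rot: [[-0.077, -0.997, -0.001], [-0.997, 0.077, -0.0], [0.0, 0.001, -1.0]]
force: [-0.8, -0.5, 1.5]
finger_gap: 0.0521
grip_force: 0.0
```

Call:
carry_out(
  steps=[
    [0,0,0,0,0,0,0.3],
    [0,0,0,0,0,0,0],
    [0,0,0,0,0,0,0],
    [0,0,0,0,0,0,0],
    [0,0,0,0,0,0,0],
  ],
)

```text
t: 32.52
ee_pos: [0.6308, -0.1589, 0.1812]
tool_rot: [[-0.076, -0.997, -0.001], [-0.997, 0.076, -0.0], [0.0, 0.001, -1.0]]
force: [-0.6, -0.6, -0.0]
finger_gap: 0.0133
grip_force: 30.0
```

Call:
carry_out(
  steps=[
    [0,0,0,0,0,-0.02,0],
    [0,0,0,0,0,-0.04,0],
    [0,0,0,0,0,-0.04,0],
    [0,0,0,0,0,-0.03,0],
    [0,0,0,0,0,0,0],
  ],
)

```text
t: 33.15
ee_pos: [0.6305, -0.1582, 0.2448]
tool_rot: [[-0.077, -0.997, -0.002], [-0.997, 0.077, 0.002], [-0.001, 0.002, -1.0]]
force: [-0.1, 0.8, -6.0]
finger_gap: 0.0133
grip_force: 30.0
```

Call:
carry_out(
  steps=[
    [0,0,0,0,0.03,0,0],
    [0,0,0,0,0.05,0,0],
    [0,0,0,0,0.07,0,0],
    [0,0,0,0,0.07,0,0],
    [0,0,0,0,0.07,0,0],
  ],
)

```text
t: 33.78
ee_pos: [0.4866, -0.1482, 0.2471]
tool_rot: [[-0.076, -0.997, 0.002], [-0.997, 0.076, -0.002], [0.002, -0.003, -1.0]]
force: [-0.2, 0.6, 0.8]
finger_gap: 0.0014
grip_force: 0.0
```

```bash
python3 - <<'E'
from h import *
p=S(.04,0,0)
plan((.46,-.12,.245,175.5),(.46,.1,.245,175.5),(p[0],p[1],.245,175.5),(p[0],p[1],.058+.15-.0188,175.5))
E
```

```text
t 33.77 at [ 0.4866 -0.1482  0.2471] yaw 175.7 tilt z [ 0.002 -0.002 -1.   ] gap 0.001 F [-0.2  0.6  0.8] grip 0.0
[ 4.600e-01 -1.200e-01  2.450e-01  1.755e+02] turn z 0.0009 (0.0 rows) shift [-0.052   0.0575  0.0043] len 39 mm (0.6 rows)
[4.600e-01 1.000e-01 2.450e-01 1.755e+02] turn z -0.0000 (0.0 rows) shift [-0.4386  0.0345  0.    ] len 220 mm (3.5 rows)
[  0.509   0.287   0.245 175.5  ] turn z -0.0000 (0.0 rows) shift [-0.381  -0.0679  0.    ] len 193 mm (3.1 rows)
[  0.509   0.287   0.189 175.5  ] turn z -0.0000 (0.0 rows) shift [0.     0.     0.1116] len 56 mm (0.9 rows)
```

The pot slipped out of the grip, so I look before moving.

```bash
python3 - <<'E'
from h import *
t=cam("top");c=cam("side")
a=np.hstack([cv2.resize(t["frame"][90:330,130:450],(400,300)),cv2.resize(c["frame"][90:330,180:420],(300,300))])
a=cv2.resize(a,None,fx=1.14,fy=1.14); cv2.imwrite("pics/lost.png",cv2.cvtColor(a,cv2.COLOR_RGB2BGR))
for n in("top","side"):
  for k in("pot_medium","pot_medium_mid"): print(n,k,manip.spot_point(n,k)[:2])
E
```

```text
top pot_medium [{'pixel': [161.6, 327.3], 'confidence': 0.96}]
top pot_medium_mid [{'pixel': [190.1, 325.9], 'confidence': 0.66}]
side pot_medium [{'pixel': [191.2, 256.1], 'confidence': 0.81}]
side pot_medium_mid [{'pixel': [197.5, 280.0], 'confidence': 0.9}]
```

View pics/lost.png

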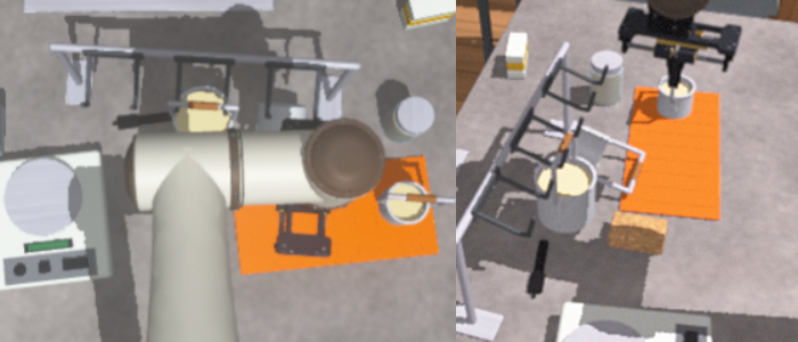

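The medium pot's rim must have caught the underside of the prongs: I lifted 65 mm, where the rim reaches 188 mm, and I should have lifted about 47 mm. It now lies on its side beside the mat with its bail towards the robot. I clear the arm to measure it.

Call:
carry_out(
  steps=[
    [0,0,0,-0.04,0.05,-0.1,0],
    [0,0,0,-0.11,0.02,-0.02,0],
    [0,0,0,-0.11,0.02,0,0],
    [0,0,0,-0.11,0.02,0,0],
    [0,0,0,-0.11,0.02,0,0],
  ],
)

```text
t: 34.7
ee_pos: [0.4407, 0.0987, 0.3065]
tool_rot: [[-0.076, -0.997, 0.001], [-0.997, 0.076, 0.0], [-0.0, -0.001, -1.0]]
force: [1.1, 0.0, 0.1]
finger_gap: 0.0005
grip_force: 0.0
```

Call:
carry_out(
  steps=[
    [0,0,0,-0.11,0.02,0,0],
    [0,0,0,-0.11,0.02,0,0],
    [0,0,0,-0.11,0,0,0],
    [0,0,0,0,0,0,0],
    [0,0,0,0,0,0,0],
  ],
)

```text
t: 35.33
ee_pos: [0.4331, 0.2629, 0.3057]
tool_rot: [[-0.076, -0.997, -0.0], [-0.997, 0.076, -0.001], [0.001, 0.0, -1.0]]
force: [0.5, 0.5, 0.3]
finger_gap: 0.0006
grip_force: 0.0
```

```bash
python3 - <<'E'
from h import *
plan()
t=cam("top");c=cam("side")
a=np.hstack([cv2.resize(t["frame"][140:240,280:380],(400,400),interpolation=cv2.INTER_CUBIC),cv2.resize(c["frame"][150:250,240:340],(400,400),interpolation=cv2.INTER_CUBIC)])
cv2.imwrite("pics/lost2.png",cv2.cvtColor(a,cv2.COLOR_RGB2BGR))
for n in("top","side"):
  for k in("pot_medium","pot_medium_mid"): print(n,k,manip.spot_point(n,k)[:2])
E
```

```text
t 35.33 at [0.4331 0.2629 0.3057] yaw 175.6 tilt z [-0.    -0.001 -1.   ] gap 0.001 F [0.5 0.5 0.3] grip 0.0
top pot_medium [{'pixel': [160.4, 326.3], 'confidence': 0.97}]
top pot_medium_mid [{'pixel': [185.5, 325.5], 'confidence': 0.69}, {'pixel': [180.5, 269.8], 'confidence': 0.39}]
side pot_medium [{'pixel': [194.7, 253.3], 'confidence': 0.73}]
side pot_medium_mid [{'pixel': [199.7, 276.6], 'confidence': 0.79}]
```

View pics/lost2.png

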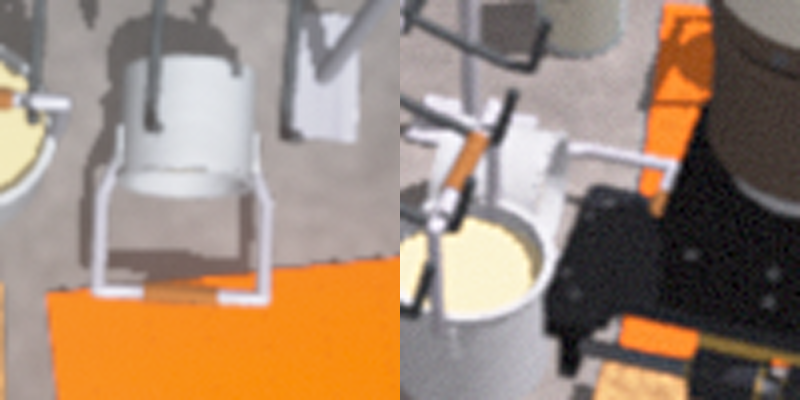

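The top crop puts the grip at about (213.7,325.5) and the bar nearly level. The pot lies along x with its bottom near row 155. I'll extend the planner with tilt and approach the grip at 20° so the body clears the pot and hooks.

```bash
cat >> h.py <<'E'
from scipy.spatial.transform import Rotation as Ro
def Rt(yaw,tilt=0):
    a=np.radians(yaw); Y=np.array([np.cos(a),np.sin(a),0]);Z=np.array([0,0,-1.]);return np.c_[np.cross(Y,Z),Y,Z]@Ro.from_euler('x',tilt,degrees=True).as_matrix()
def plan2(*wps):
    """wps: (x,y,z of GRASP point, yaw, tilt): prints rotvec turn, then shift after the turn that brings the TCP there"""
    s=manip.state(); p=np.array(s["ee_pos"]); R=np.array(s["tool_rot"])
    print("t %.2f at"%s["t"],np.round(p,4),"gap %.3f F"%s["finger_gap"],np.round(s["force"],1))
    for w in wps:
        R2=Rt(*w[3:]); q=np.array(w[:3])+.019*R2[:,2]; d=q-p
        rv=Ro.from_matrix(R.T@R2).as_rotvec()/np.pi
        print(np.round(w,3),"turn",np.round(rv,4),"shift",np.round(R2.T@d/.5,4),"len %.0f"%(1e3*np.linalg.norm(d)),"tcp",np.round(q,3)); p,R=q,R2
E
python3 - <<'E'
from h import *
t=cam("top"); c=cam("side")
L,Rr,G,B=[onz(t,p,.045) for p in((213,303),(214.5,347.5),(213.7,325.5),(156,326))]
print(L,Rr,G,B,"yaw",np.degrees(np.arctan2(-(L-Rr)[0],(L-Rr)[1])),"width",np.linalg.norm(L-Rr),"len",np.linalg.norm(G-B))
print("side px of bar ends",[ (h,proj(c,(L[0],L[1],h)).round(1)) for h in(.03,.045,.06)])
g=[x for x in grips(t,(195,230,300,350),minA=10)]; print([(np.round(x[0],1),x[1],onz(t,x[0],.045).round(4)) for x in g])
print("mat far edge at grip y",M(.095,.09,0),"hook tips",pose2((.7202,-.012),np.radians(-4),(-.098,-.15,0)))
R=Rt(176,20)
plan2((G[0]-.05,G[1],.25,176,0),(*(np.array([G[0],G[1],.045])-.08*R[:,2]),176,20),(G[0],G[1],.045,176,20))
E
```

```text
[ 0.54694631 -0.08910998  0.045     ] [ 0.54204066 -0.20724061  0.045     ] [ 0.54462313 -0.14881619  0.045     ] [ 0.70187856 -0.15395078  0.045     ] yaw -2.3779755660930015 width 0.11823244613662193 len 0.1573392289883425
side px of bar ends [(0.03, array([222.2, 298.9])), (0.045, array([218.4, 299.1])), (0.06, array([214.5, 299.4]))]
[(array([212.1, 327.5]), np.int32(125), array([ 0.5489, -0.1543,  0.045 ]))]
mat far edge at grip y [ 0.56293652 -0.153809    0.        ] hook tips [ 0.61197525 -0.15479847  0.        ]
t 35.73 at [0.4329 0.262  0.3063] gap 0.000 F [ 0.2  0.3 -0. ]
[ 4.95e-01 -1.49e-01  2.50e-01  1.76e+02  0.00e+00] turn [-0.0001  0.0001 -0.0025] shift [ 0.811  -0.1804  0.1507] len 422 tcp [ 0.495 -0.149  0.231]
[ 5.17e-01 -1.47e-01  1.20e-01  1.76e+02  2.00e+01] turn [ 0.1111  0.     -0.    ] shift [-0.007   0.0335  0.2617] len 132 tcp [ 0.524 -0.147  0.102]
[ 5.45e-01 -1.49e-01  4.50e-02  1.76e+02  2.00e+01] turn [0. 0. 0.] shift [0.   0.   0.16] len 80 tcp [ 0.551 -0.149  0.027]
```

```bash
python3 - <<'E'
from h import *
c=cam("side")
print("side px of -y bar corner",[(h,proj(c,(.542,-.207,h)).round(1)) for h in(.02,.03,.045,.06,.075)],"seen ~ (190.7,306)")
R=Rt(177.5,25); G=np.array([.5446,-.149,.045])
plan2((.495,-.149,.25,177.5,0),(*(G-.08*R[:,2]),177.5,25),(*G,177.5,25))
E
```

```text
side px of -y bar corner [(0.02, array([196., 308.])), (0.03, array([193.5, 308.2])), (0.045, array([189.7, 308.5])), (0.06, array([185.8, 308.8])), (0.075, array([181.8, 309.1]))] seen ~ (190.7,306)
t 35.77 at [0.4329 0.2621 0.3063] gap 0.000 F [-0.4  0.   0.5]
[ 4.950e-01 -1.490e-01  2.500e-01  1.775e+02  0.000e+00] turn [-0.0001  0.0001 -0.0107] shift [ 0.816  -0.16    0.1506] len 423 tcp [ 0.495 -0.149  0.231]
[ 5.110e-01 -1.480e-01  1.180e-01  1.775e+02  2.500e+01] turn [0.1389 0.     0.    ] shift [-0.0043  0.0674  0.257 ] len 133 tcp [ 0.519 -0.148  0.1  ]
[ 5.450e-01 -1.490e-01  4.500e-02  1.775e+02  2.500e+01] turn [0. 0. 0.] shift [ 0.   -0.    0.16] len 80 tcp [ 0.553 -0.149  0.028]
```

Call:
carry_out(
  steps=[
    [0,0,0,0.09,-0.02,0.01,0.45],
    [0,0,0,0.09,-0.02,0.01,0.45],
    [0,0,0,0.09,-0.02,0.01,0.45],
    [0,0,0,0.09,-0.02,0.01,0.45],
    [0,0,0,0.09,-0.02,0.01,0.45],
  ],
)

```text
t: 36.4
ee_pos: [0.4654, 0.0328, 0.2812]
tool_rot: [[-0.076, -0.997, 0.001], [-0.997, 0.076, 0.0], [-0.0, -0.001, -1.0]]
force: [0.8, 0.4, -0.4]
finger_gap: 0.0373
grip_force: 0.0
```

Call:
carry_out(
  steps=[
    [0,0,0,0.09,-0.02,0.02,0.45],
    [0,0,0,0.09,-0.02,0.02,0.45],
    [0,0,0,0.09,-0.02,0.03,0.45],
    [0,0,0,0.09,-0.02,0.03,0.45],
    [0,0,0,0,0,0,0.45],
  ],
)

```text
t: 37.02
ee_pos: [0.4907, -0.1506, 0.2295]
tool_rot: [[-0.081, -0.997, -0.003], [-0.997, 0.081, 0.0], [0.0, 0.003, -1.0]]
force: [0.7, -0.1, 0.1]
finger_gap: 0.039
grip_force: 0.0
```

```bash
python3 - <<'E'
from h import *
R=Rt(177.5,25); G=np.array([.5446,-.149,.045])
plan2((*(G-.08*R[:,2]),177.5,25),(*G,177.5,25))
E
```

```text
t 37.02 at [ 0.4907 -0.1506  0.2295] gap 0.039 F [ 0.7 -0.1  0.1]
[ 5.110e-01 -1.480e-01  1.180e-01  1.775e+02  2.500e+01] turn [ 0.1399 -0.0027 -0.0118] shift [-0.0079  0.0584  0.2578] len 132 tcp [ 0.519 -0.148  0.1  ]
[ 5.450e-01 -1.490e-01  4.500e-02  1.775e+02  2.500e+01] turn [0. 0. 0.] shift [ 0.   -0.    0.16] len 80 tcp [ 0.553 -0.149  0.028]
```

Call:
carry_out(
  steps=[
    [0.0466,-0.001,-0.004,0,0,0,0.45],
    [0.0466,-0.001,-0.004,0,0,0,0.45],
    [0.0466,-0.001,-0.004,0,0,0,0.45],
    [0,0,0,-0.004,0.03,0.1,0.45],
    [0,0,0,-0.004,0.028,0.1,0.45],
  ],
)

```text
t: 37.65
ee_pos: [0.5089, -0.1437, 0.1296]
tool_rot: [[-0.037, -0.902, 0.43], [-0.999, 0.034, -0.014], [-0.002, -0.431, -0.903]]
force: [0.4, -0.3, 0.1]
finger_gap: 0.0394
grip_force: 0.0
```

Call:
carry_out(
  steps=[
    [0,0,0,0,0,0.05,0.45],
    [0,0,0,0,0,0,0.45],
    [0,0,0,0,0,0,0.45],
    [0,0,0,0,0,0,0.45],
    [0,0,0,0,0,0,0.45],
  ],
)

```text
t: 38.28
ee_pos: [0.5191, -0.145, 0.1069]
tool_rot: [[-0.038, -0.903, 0.427], [-0.999, 0.035, -0.015], [-0.001, -0.428, -0.904]]
force: [0.2, -0.5, 0.0]
finger_gap: 0.0392
grip_force: 0.0
```

```bash
python3 - <<'E'
from h import *
R=Rt(177.5,25); G=np.array([.5446,-.149,.045])
plan2((*(G-.04*R[:,2]),177.5,25),(*G,177.5,25))
c=cam("side"); a=cv2.resize(c["frame"][90:290,220:420],(600,600),interpolation=cv2.INTER_CUBIC); cv2.imwrite("pics/reg.png",cv2.cvtColor(a,cv2.COLOR_RGB2BGR))
E
```

```text
t 38.27 at [ 0.5191 -0.145   0.1069] gap 0.039 F [ 0.2 -0.5  0. ]
[ 5.280e-01 -1.480e-01  8.100e-02  1.775e+02  2.500e+01] turn [-0.0018  0.0011  0.0014] shift [0.0058 0.0058 0.092 ] len 46 tcp [ 0.536 -0.149  0.064]
[ 5.450e-01 -1.490e-01  4.500e-02  1.775e+02  2.500e+01] turn [0. 0. 0.] shift [-0.   -0.    0.08] len 40 tcp [ 0.553 -0.149  0.028]
```

View pics/reg.png

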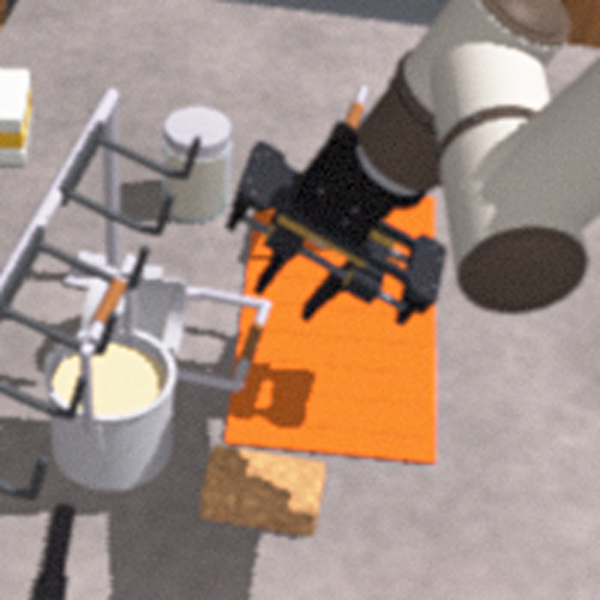

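The fingers hang above the bar, which shows at (300-380, 240-270) in the crop, and are aligned with its grip. I go on down.

Call:
carry_out(
  steps=[
    [0,0,0,0.006,0.006,0.04,0.45],
    [0,0,0,0,0,0.05,0.45],
    [0,0,0,0,0,0.04,0.45],
    [0,0,0,0,0,0.025,0.45],
    [0,0,0,0,0,0.01,0.45],
  ],
)

```text
t: 38.95
ee_pos: [0.5538, -0.1577, 0.0395]
tool_rot: [[-0.025, -0.912, 0.41], [-0.999, 0.035, 0.017], [-0.03, -0.409, -0.912]]
force: [-0.6, -0.4, 0.6]
finger_gap: 0.0392
grip_force: 0.0
```

```bash
python3 - <<'E'
from h import *
G=np.array([.5446,-.149,.045])
plan2((*G,177.5,25))
E
```

```text
t 38.95 at [ 0.5538 -0.1577  0.0395] gap 0.039 F [-0.6 -0.4  0.6]
[ 5.450e-01 -1.490e-01  4.500e-02  1.775e+02  2.500e+01] turn [0.0047 0.011  0.0013] shift [-0.0166  0.0127  0.0199] len 14 tcp [ 0.553 -0.149  0.028]
```

Call:
carry_out(
  steps=[
    [0.005,0.011,0.001,0,0,0,0.45],
    [0,0,0,-0.01,0.006,0.01,0.45],
    [0,0,0,-0.007,0.006,0.01,0.45],
    [0,0,0,0,0,0,0.45],
    [0,0,0,0,0,0,0.45],
  ],
)

```text
t: 39.58
ee_pos: [0.5557, -0.1586, 0.0374]
tool_rot: [[-0.028, -0.912, 0.41], [-0.999, 0.038, 0.017], [-0.031, -0.409, -0.912]]
force: [0.2, -0.5, -0.3]
finger_gap: 0.0389
grip_force: 0.0
```

```bash
python3 - <<'E'
from h import *
G=np.array([.5446,-.149,.045])
plan2((*G,177.5,25)); print(np.round(manip.state()["joints"],3))
E
```

```text
t 39.58 at [ 0.5557 -0.1586  0.0374] gap 0.039 F [ 0.2 -0.5 -0.3]
[ 5.450e-01 -1.490e-01  4.500e-02  1.775e+02  2.500e+01] turn [0.0048 0.011  0.0006] shift [-0.0182  0.0144  0.0145] len 14 tcp [ 0.553 -0.149  0.028]
[-0.013  0.398 -0.592 -0.137 -0.16   0.109]
```

Joint 5 is at its limit with 25° of tilt, so I reduce it to 17°, which still clears the hook tips.

```bash
python3 - <<'E'
from h import *
plan2((.5446,-.149,.075,177.5,17),(.5446,-.149,.045,177.5,17))
E
```

```text
t 39.58 at [ 0.5557 -0.1586  0.0374] gap 0.039 F [ 0.2 -0.5 -0.3]
[ 5.450e-01 -1.490e-01  7.500e-02  1.775e+02  1.700e+01] turn [-0.0397  0.011   0.0013] shift [-0.0182 -0.     -0.0407] len 22 tcp [ 0.55  -0.149  0.057]
[ 5.450e-01 -1.490e-01  4.500e-02  1.775e+02  1.700e+01] turn [0. 0. 0.] shift [0.     0.0175 0.0574] len 30 tcp [ 0.55  -0.149  0.027]
```

Call:
carry_out(
  steps=[
    [0,0,0,0,0,-0.03,0.45],
    [-0.04,0.011,0.001,0,0,0,0.45],
    [0,0,0,-0.018,0,-0.01,0.45],
    [0,0,0,0,0,0,0.45],
    [0,0,0,0,0,0,0.45],
  ],
)

```text
t: 40.2
ee_pos: [0.5477, -0.1498, 0.0559]
tool_rot: [[-0.043, -0.956, 0.292], [-0.999, 0.041, -0.012], [-0.0, -0.292, -0.956]]
force: [-0.2, 0.4, 0.3]
finger_gap: 0.0394
grip_force: 0.0
```

```bash
python3 - <<'E'
from h import *
plan2((.5446,-.149,.045,177.5,17))
E
```

```text
t 40.20 at [ 0.5477 -0.1498  0.0559] gap 0.039 F [-0.2  0.4  0.3]
[ 5.450e-01 -1.490e-01  4.500e-02  1.775e+02  1.700e+01] turn [0.0002 0.0001 0.0001] shift [-0.0014  0.0123  0.0571] len 29 tcp [ 0.55  -0.149  0.027]
```

Call:
carry_out(
  steps=[
    [0,0,0,-0.001,0.006,0.02,0.45],
    [0,0,0,0,0.006,0.02,0.45],
    [0,0,0,0,0,0.015,0.45],
    [0,0,0,0,0,0,0.45],
    [0,0,0,0,0,0,0.45],
  ],
)

```text
t: 40.83
ee_pos: [0.5509, -0.1496, 0.0278]
tool_rot: [[-0.043, -0.956, 0.291], [-0.999, 0.041, -0.013], [0.001, -0.292, -0.957]]
force: [0.7, 0.3, 0.2]
finger_gap: 0.0395
grip_force: 0.0
```

Call:
carry_out(
  steps=[
    [0,0,0,0,0,0,0.2],
    [0,0,0,0,0,0,0],
    [0,0,0,0,0,0,0],
    [0,0,0,0,0,0,0],
    [0,0,0,0,0,0,0],
  ],
)

```text
t: 41.45
ee_pos: [0.5503, -0.1496, 0.0278]
tool_rot: [[-0.043, -0.956, 0.291], [-0.999, 0.041, -0.013], [0.0, -0.291, -0.957]]
force: [-0.9, -0.1, 0.4]
finger_gap: 0.0129
grip_force: 30.0
```

Call:
carry_out(
  steps=[
    [0,0,0,0,0.018,-0.022,0],
    [0,0,0,0,0.018,-0.022,0],
    [0,0,0,0,0.018,-0.022,0],
    [0,0,0,0,0.018,-0.022,0],
    [0,0,0,0,0.018,-0.022,0],
  ],
)

```text
t: 42.08
ee_pos: [0.4907, -0.147, 0.068]
tool_rot: [[-0.043, -0.956, 0.291], [-0.999, 0.041, -0.013], [0.0, -0.292, -0.957]]
force: [-0.1, -1.0, -2.4]
finger_gap: 0.0128
grip_force: 30.0
```

Call:
carry_out(
  steps=[
    [0,0,0,0,0.016,-0.03,0],
    [0,0,0,0,0.016,-0.03,0],
    [0,0,0,0,0.016,-0.03,0],
    [0,0,0,0,0.016,-0.03,0],
    [0,0,0,0,0.016,-0.03,0],
  ],
)

```text
t: 42.7
ee_pos: [0.4302, -0.1443, 0.1278]
tool_rot: [[-0.043, -0.956, 0.291], [-0.999, 0.041, -0.013], [0.0, -0.291, -0.957]]
force: [-0.7, -0.3, -3.2]
finger_gap: 0.0125
grip_force: 30.0
```

Call:
carry_out(
  steps=[
    [0,0,0,0,-0.02,-0.06,0],
    [0,0,0,0,-0.02,-0.06,0],
    [0,0,0,0,-0.02,-0.06,0],
    [0,0,0,0,0,0,0],
    [0,0,0,0,0,0,0],
  ],
)

```text
t: 43.32
ee_pos: [0.4323, -0.1443, 0.2206]
tool_rot: [[-0.044, -0.957, 0.288], [-0.999, 0.042, -0.012], [-0.0, -0.288, -0.958]]
force: [-0.1, 0.5, -3.1]
finger_gap: 0.0129
grip_force: 30.0
```

```bash
python3 - <<'E'
from h import *
plan2((.40,-.02,.24,175.5,0)); print(np.round(manip.state()["joints"],3))
c=cam("side"); a=cv2.resize(c["frame"][60:300,220:500],(560,480),interpolation=cv2.INTER_CUBIC); cv2.imwrite("pics/held.png",cv2.cvtColor(a,cv2.COLOR_RGB2BGR))
E
```

```text
t 43.33 at [ 0.4323 -0.1443  0.2206] gap 0.013 F [-0.1  0.5 -3.1]
[ 4.000e-01 -2.000e-02  2.400e-01  1.755e+02  0.000e+00] turn [-0.0931  0.0017  0.011 ] shift [-0.2427  0.0838 -0.0009] len 128 tcp [ 0.4   -0.02   0.221]
[ 0.056 -0.053 -0.592  0.042 -0.741 -0.127]
```

View pics/held.png

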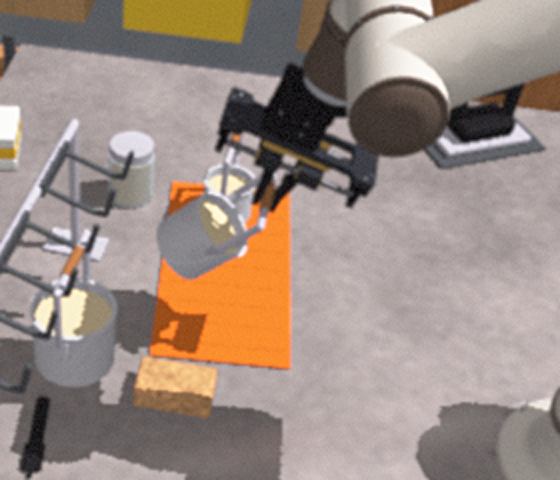

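The pot is held securely but tilted, with its bottom towards the rail. I estimate the tilt, then turn the tool the other way to bring the pot upright.

```bash
python3 - <<'E'
from h import *
s=manip.state(); R=np.array(s["tool_rot"]); G=np.array(s["ee_pos"])-.019*R[:,2]
c=cam("side"); print("bar",proj(c,G).round(1),"seen (172.5,351); bottom seen ~(186,310), rim centre ~(172,332)")
for th in(30,40,50,60,70): 
    a=np.radians(th); d=np.array([np.sin(a),0,-np.cos(a)]); print(th,proj(c,G+.15*d).round(1),proj(c,G+.076*d).round(1))
E
```

```text
bar [155.6 354.9] seen (172.5,351); bottom seen ~(186,310), rim centre ~(172,332)
30 [190.  320.6] [173.8 336.8]
40 [184.6 313. ] [170.9 332.9]
50 [178.3 306.5] [167.5 329.5]
60 [171.2 301.3] [163.7 326.9]
70 [163.5 297.4] [159.7 325.1]
```

The tilt is about 40°, so turning the tool by -40° should bring the pot upright. I'll move it to the free spot on the counter.

Call:
carry_out(
  steps=[
    [-0.055,0,0,0,0,0,0],
    [-0.055,0,0,0,0,0,0],
    [-0.055,0,0,0,0,0,0],
    [-0.055,0,0,0,0,0,0],
    [0,0,0,-0.04,0,0,0],
  ],
)

```text
t: 44.05
ee_pos: [0.4369, -0.1244, 0.2176]
tool_rot: [[-0.045, -0.92, -0.39], [-0.999, 0.042, 0.017], [0.001, 0.39, -0.921]]
force: [0.1, 0.5, -2.4]
finger_gap: 0.0131
grip_force: 30.0
```

Call:
carry_out(
  steps=[
    [0,0,0,-0.09,0,0,0],
    [0,0,0,-0.09,0,0,0],
    [0,0,0,-0.09,0,0,0],
    [0,0,0,-0.09,0,0,0],
    [0,0,0,-0.05,0,0,0],
  ],
)

```text
t: 44.68
ee_pos: [0.4436, 0.083, 0.2219]
tool_rot: [[-0.041, -0.923, -0.382], [-0.999, 0.038, 0.017], [-0.001, 0.382, -0.924]]
force: [-0.5, -1.3, -3.0]
finger_gap: 0.013
grip_force: 30.0
```

```bash
python3 - <<'E'
from h import *
plan2((.405,.085,.19,175.5,-23),(.405,.085,.155,175.5,-23)); 
s=manip.state(); R=np.array(s["tool_rot"]); G=np.array(s["ee_pos"])-.019*R[:,2]
c=cam("side"); print("bar",proj(c,G).round(1))
for th in(-10,0,10,20): 
    a=np.radians(th); d=np.array([np.sin(a),0,-np.cos(a)]); print(th,proj(c,G+.15*d).round(1),proj(c,G+.076*d).round(1))
a=cv2.resize(c["frame"][140:340,240:440],(500,500),interpolation=cv2.INTER_CUBIC); cv2.imwrite("pics/held2.png",cv2.cvtColor(a,cv2.COLOR_RGB2BGR))
E
```

```text
t 44.67 at [0.4436 0.083  0.2219] gap 0.013 F [-0.5 -1.3 -3. ]
[ 4.050e-01  8.500e-02  1.900e-01  1.755e+02 -2.300e+01] turn [-0.003  -0.0042  0.0111] shift [0.002  0.0461 0.127 ] len 68 tcp [0.398 0.086 0.173]
[ 4.050e-01  8.500e-02  1.550e-01  1.755e+02 -2.300e+01] turn [0. 0. 0.] shift [ 0.     -0.0274  0.0644] len 35 tcp [0.398 0.086 0.138]
bar [218.9 332.5]
-10 [264.6 337.8] [243.1 335.3]
0 [263.2 326.7] [242.4 329.4]
10 [260.7 315.8] [241.1 323.6]
20 [257.  305.3] [239.1 318.1]
```

View pics/held2.png

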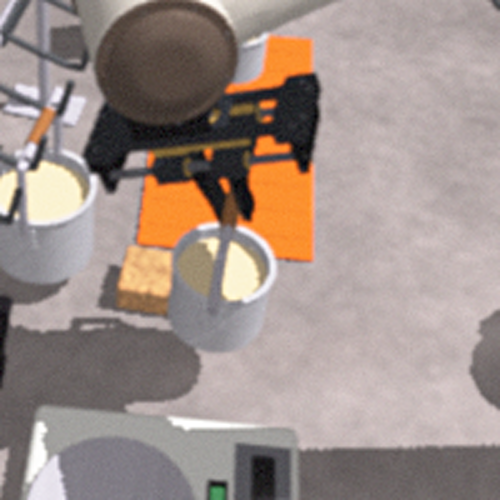

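The last picture shows the pot hanging upright within a few degrees, its rim centred at about (246,330), clear of the cork and the scale. I set it on the counter.

Call:
carry_out(
  steps=[
    [0,0,0,0,0.015,0.04,0],
    [0,0,0,0.002,0.015,0.04,0],
    [0,0,0,0,0.016,0.047,0],
    [0,0,0,0,-0.014,0.032,0],
    [0,0,0,0,-0.009,0.02,0],
  ],
)

```text
t: 45.35
ee_pos: [0.3982, 0.0813, 0.1434]
tool_rot: [[-0.043, -0.923, -0.383], [-0.999, 0.04, 0.016], [0.0, 0.384, -0.923]]
force: [-0.5, -0.1, -3.6]
finger_gap: 0.0131
grip_force: 30.0
```

Call:
carry_out(
  steps=[
    [0,0,0,0,-0.002,0.005,0],
    [0,0,0,0,0,0,0],
    [0,0,0,0,0,0,0],
    [0,0,0,0,0,0,0],
    [0,0,0,0,0,0,0],
  ],
)

```text
t: 45.98
ee_pos: [0.3988, 0.0813, 0.1415]
tool_rot: [[-0.043, -0.922, -0.384], [-0.999, 0.04, 0.016], [0.0, 0.385, -0.923]]
force: [-1.0, -0.5, -2.7]
finger_gap: 0.0132
grip_force: 30.0
```

```bash
python3 - <<'E'
from h import *
plan2((.405,.085,.150,175.5,-23))
E
```

```text
t 45.98 at [0.3988 0.0813 0.1415] gap 0.013 F [-1.  -0.5 -2.7]
[ 4.050e-01  8.500e-02  1.500e-01  1.755e+02 -2.300e+01] turn [-0.0021 -0.0045  0.0104] shift [-0.0084 -0.0042  0.0176] len 10 tcp [0.398 0.086 0.133]
```

Call:
carry_out(
  steps=[
    [0,0,0,0,-0.002,0.005,0],
    [0,0,0,0,-0.002,0.005,0],
    [0,0,0,0,-0.001,0.002,0],
    [0,0,0,0,0,0,0],
    [0,0,0,0,0,0,0],
  ],
)

```text
t: 46.6
ee_pos: [0.4013, 0.0798, 0.1389]
tool_rot: [[-0.039, -0.924, -0.38], [-0.999, 0.037, 0.012], [0.003, 0.38, -0.925]]
force: [2.7, -5.0, 18.2]
finger_gap: 0.013
grip_force: 30.0
```

Call:
carry_out(
  steps=[
    [0,0,0,0,-0.001,0.002,0],
    [0,0,0,0,-0.001,0.002,0],
    [0,0,0,0,0,0,0],
    [0,0,0,0,0,0,0],
    [0,0,0,0,0,0,0],
  ],
)

```text
t: 47.22
ee_pos: [0.402, 0.079, 0.1386]
tool_rot: [[-0.037, -0.924, -0.38], [-0.999, 0.036, 0.01], [0.004, 0.38, -0.925]]
force: [1.9, -5.8, 26.8]
finger_gap: 0.0129
grip_force: 30.0
```

Call:
carry_out(
  steps=[
    [0,0,0,0,0.002,-0.005,0],
    [0,0,0,0,0,0,0.2],
    [0,0,0,0,0,0,0.45],
    [0,0,0,0,0,0,0.6],
    [0,0,0,0,0,0,0.6],
  ],
)

```text
t: 47.85
ee_pos: [0.3986, 0.0812, 0.1349]
tool_rot: [[-0.043, -0.922, -0.386], [-0.999, 0.04, 0.016], [0.001, 0.386, -0.922]]
force: [-0.1, -1.1, -0.5]
finger_gap: 0.0399
grip_force: 0.0
```

Call:
carry_out(
  steps=[
    [0,0,0,0,0,-0.04,0.6],
    [0,0,0,0,0,-0.1,0.6],
    [0.055,0,0,0,0,-0.05,0.6],
    [0.055,0,0,0,0,0,0.6],
    [0.018,0,0.01,0,0,0,0.6],
  ],
)

```text
t: 48.48
ee_pos: [0.434, 0.0795, 0.2235]
tool_rot: [[-0.074, -0.997, 0.01], [-0.997, 0.074, -0.001], [0.0, -0.01, -1.0]]
force: [0.2, 0.3, 0.3]
finger_gap: 0.0519
grip_force: 0.0
```

```bash
python3 - <<'E'
from h import *
plan2((.405,.085,.22,175.5,0))
c=cam("side");t=cam("top")
for n,cc,b in(("side",c,(180,330,270,400)),("top",t,(140,300,180,320))): print(n,[np.round(g[0],1).tolist()+[g[1],onz(cc,g[0],.15)[:2].round(4)] for g in grips(cc,b,minA=12)])
for k in("pot_medium","pot_medium_mid"):
    a,b=manip.spot_point("side",k)[:1],manip.spot_point("top",k)[:1]; print(k,a,b)
    if a and b: print(tri(t,b[0]["pixel"],c,a[0]["pixel"]))
cv2.imwrite("pics/stand.png",cv2.cvtColor(np.hstack([cv2.resize(c["frame"][170:330,250:410],(400,400)),cv2.resize(t["frame"][190:350,170:330],(400,400))]),cv2.COLOR_RGB2BGR))
E
```

```text
t 48.48 at [0.434  0.0795 0.2235] gap 0.052 F [0.2 0.3 0.3]
[4.050e-01 8.500e-02 2.200e-01 1.755e+02 0.000e+00] turn [-0.0032 -0.      0.0014] shift [-0.0065  0.0587  0.045 ] len 37 tcp [0.405 0.085 0.201]
side [[201.8, 301.5, np.int32(13), array([ 0.5372, -0.0455])], [193.6, 309.9, np.int32(33), array([ 0.5222, -0.0797])], [212.1, 321.9, np.int32(90), array([ 0.4827, -0.0216])], [234.8, 337.4, np.int32(79), array([0.4366, 0.0434])], [200.7, 345.3, np.int32(55), array([ 0.4323, -0.0741])], [219.4, 353.8, np.int32(80), array([ 0.4048, -0.0147])], [192.7, 357.9, np.int32(12), array([ 0.4046, -0.1104])]]
top [[163.8, 271.9, np.int32(71), array([ 0.6552, -0.0072])], [211.7, 306.4, np.int32(32), array([ 0.5357, -0.0898])]]
pot_medium [{'pixel': [252.6, 300.1], 'confidence': 0.72}] [{'pixel': [255.2, 250.2], 'confidence': 0.89}]
(array([0.47687664, 0.05290773, 0.07691303]), np.float64(0.08413336108154741))
pot_medium_mid [{'pixel': [258.3, 333.6], 'confidence': 0.96}] [{'pixel': [186.0, 119.0], 'confidence': 0.19}]
(array([0.4919678 , 0.29548485, 0.38745677]), np.float64(0.12475016163338425))
```

Call:
carry_out(
  steps=[
    [0,0,0,0,0,-0.1,0.6],
    [0,0,0,0,-0.1,-0.07,0.6],
    [0,0,0,0.1,-0.04,0,0.6],
    [0,0,0,0.1,0,0,0.6],
    [0,0,0,0.1,0,0,0.6],
  ],
)

```text
t: 49.4
ee_pos: [0.4942, -0.0766, 0.3077]
tool_rot: [[-0.074, -0.997, 0.005], [-0.997, 0.074, -0.002], [0.001, -0.005, -1.0]]
force: [0.7, -0.6, 0.4]
finger_gap: 0.0522
grip_force: 0.0
```

Call:
carry_out(
  steps=[
    [0,0,0,0.1,0,0,0.6],
    [0,0,0,0.1,0,0,0.6],
    [0,0,0,0.1,0,0,0.6],
    [0,0,0,0.1,0,0,0.6],
    [0,0,0,0,0,0,0.6],
  ],
)

```text
t: 50.02
ee_pos: [0.4785, -0.2776, 0.3072]
tool_rot: [[-0.08, -0.997, 0.004], [-0.997, 0.08, -0.001], [0.001, -0.004, -1.0]]
force: [0.9, 0.5, 0.3]
finger_gap: 0.0523
grip_force: 0.0
```

```bash
python3 - <<'E'
from h import *
plan()
c=cam("side");t=cam("top")
for n,cc,b in(("side",c,(180,330,270,400)),("top",t,(140,300,180,320))): print(n,[np.round(g[0],1).tolist()+[g[1],onz(cc,g[0],.15)[:2].round(4)] for g in grips(cc,b,minA=12)])
for k in("pot_medium","pot_medium_mid"):
    a,b=manip.spot_point("side",k)[:1],manip.spot_point("top",k)[:1]; print(k,a,b)
    if a and b: print(tri(t,b[0]["pixel"],c,a[0]["pixel"]))
cv2.imwrite("pics/stand.png",cv2.cvtColor(np.hstack([cv2.resize(c["frame"][170:330,250:410],(400,400)),cv2.resize(t["frame"][190:350,170:330],(400,400))]),cv2.COLOR_RGB2BGR))
E
```

```text
t 50.02 at [ 0.4785 -0.2776  0.3072] yaw 175.4 tilt z [ 0.004 -0.001 -1.   ] gap 0.052 F [0.9 0.5 0.3] grip 0.0
side [[234.3, 337.6, np.int32(89), array([0.4365, 0.0417])]]
top [[163.4, 264.8, np.int32(18), array([0.6563, 0.0104])], [235.2, 310.5, np.int32(110), array([ 0.4783, -0.0987])]]
pot_medium [{'pixel': [276.2, 330.9], 'confidence': 0.93}] [{'pixel': [256.8, 250.9], 'confidence': 0.61}]
(array([0.43585686, 0.05099943, 0.00268287]), np.float64(0.003571017337437544))
pot_medium_mid [{'pixel': [258.8, 333.0], 'confidence': 0.9}] [{'pixel': [252.8, 250.7], 'confidence': 0.95}]
(array([0.4400202 , 0.04884754, 0.06890067]), np.float64(0.002755955172110014))
```

```bash
python3 - <<'E'
from h import *
c=cam("side");t=cam("top")
h=cv2.cvtColor(t["frame"],cv2.COLOR_RGB2HSV)
g=grips(c,(215,255,320,360),minA=12)[0]; d=np.array(g[2])*8
p=[onz(c,np.array(g[0])+s*d,.15) for s in(-1,1)]; v=p[1]-p[0]; print("bar yaw",np.degrees(np.arctan2(-v[0]*np.sign(v[1]),abs(v[1]))), g[2],len(g))
r,k=proj(t,(.4375,.045,.15)); print("exp top px",r,k, h[int(r)-2:int(r)+3,int(k)-8:int(k)+9:4].tolist())
for k in("cork","scraper","large"):
    k="pot_large_mid" if k=="large" else k
    a,b=manip.spot_point("side",k)[:1],manip.spot_point("top",k)[:1]; print(k,a,b)
    if a and b: print(tri(t,b[0]["pixel"],c,a[0]["pixel"]))
for n in("side","top"): print(manip.recognise(n,"cork")[:1],manip.recognise(n,"pot_medium")[:1])
E
```

```text
bar yaw -4.2980855631338715 [ 0.96129093 -0.27553537] 3
exp top px 252.63990182860508 250.871899961143 [[[21, 74, 183], [21, 74, 185], [20, 75, 195], [21, 74, 199], [22, 74, 207]], [[15, 102, 117], [15, 101, 116], [16, 96, 127], [18, 93, 131], [18, 91, 143]], [[13, 114, 110], [14, 117, 109], [14, 116, 110], [14, 111, 108], [14, 115, 111]], [[13, 109, 110], [13, 115, 111], [13, 117, 109], [14, 117, 109], [13, 118, 110]], [[14, 105, 107], [13, 114, 107], [13, 112, 107], [13, 116, 108], [13, 115, 109]]]
cork [{'pixel': [253.0, 303.4], 'confidence': 0.78}] [{'pixel': [225.7, 272.2], 'confidence': 0.91}]
(array([ 0.51838452, -0.00733371,  0.0037203 ]), np.float64(0.00023186738131798367))
scraper [{'pixel': [275.3, 235.1], 'confidence': 0.88}] [{'pixel': [176.1, 238.8], 'confidence': 0.72}]
(array([ 0.67033372,  0.08618341, -0.01925519]), np.float64(0.015661973371877677))
pot_large_mid [{'pixel': [216.1, 254.2], 'confidence': 0.93}] [{'pixel': [169.5, 275.9], 'confidence': 0.75}]
(array([ 0.65182816, -0.01751791,  0.10138893]), np.float64(0.0007503238658850878))
[{'rect': [283.4, 236.7, 321.0, 261.6], 'confidence': 0.86}] [{'rect': [314.5, 217.1, 355.1, 292.1], 'confidence': 0.66}]
[{'rect': [259.6, 206.9, 285.4, 243.9], 'confidence': 0.68}] [{'rect': [225.6, 234.4, 275.1, 269.7], 'confidence': 0.82}]
```

View pics/stand.png

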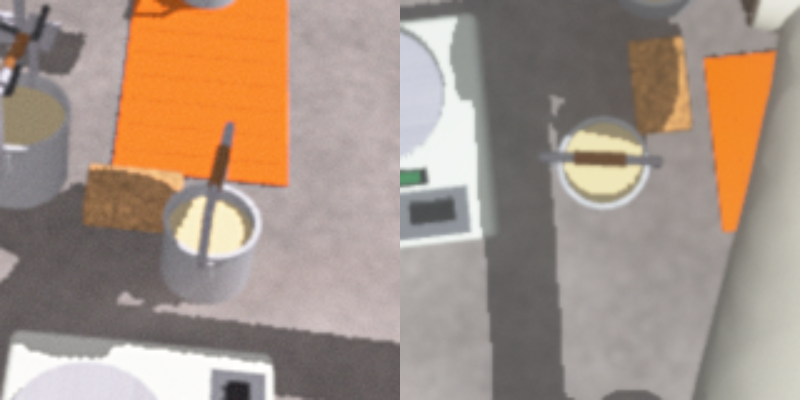

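The pot now stands upright on the counter at about (0.437, 0.046), just touching the cork, which has shifted about 23 mm. That is still under the limit, so from here I only lift vertically near it and move away from it.

```bash
python3 - <<'E'
from h import *
plan((.4365,.046,.24,176),(.4365,.046,.131,176))
E
```

```text
t 50.92 at [ 0.4786 -0.2744  0.3088] yaw 175.7 tilt z [ 0.007 -0.002 -1.   ] gap 0.052 F [-0.2 -0.2  0.1] grip 0.0
[4.36e-01 4.60e-02 2.40e-01 1.76e+02] turn z -0.0015 (0.0 rows) shift [-0.6333  0.1287  0.1377] len 330 mm (5.3 rows)
[4.36e-01 4.60e-02 1.31e-01 1.76e+02] turn z 0.0000 (0.0 rows) shift [0.    0.    0.218] len 109 mm (1.7 rows)
```

Call:
carry_out(
  steps=[
    [0,0,0,-0.09,0.018,0,0.6],
    [0,0,0,-0.09,0.018,0,0.6],
    [0,0,0,-0.09,0.018,0,0.6],
    [0,0,0,-0.09,0.018,0.02,0.6],
    [0,0,0,-0.09,0.018,0.03,0.6],
  ],
)

```text
t: 51.55
ee_pos: [0.4506, -0.0453, 0.2836]
tool_rot: [[-0.075, -0.997, 0.009], [-0.997, 0.075, -0.001], [0.001, -0.009, -1.0]]
force: [0.3, 0.3, -0.6]
finger_gap: 0.0523
grip_force: 0.0
```

Call:
carry_out(
  steps=[
    [0,0,0,-0.09,0.018,0.04,0.6],
    [0,0,0,-0.09,0.018,0.04,0.6],
    [0,0,0,0,0,0,0.6],
    [0,0,0,0,0,0,0.6],
    [0,0,0,0,0,0,0.6],
  ],
)

```text
t: 52.18
ee_pos: [0.4401, 0.0437, 0.2436]
tool_rot: [[-0.076, -0.997, 0.008], [-0.997, 0.076, -0.001], [0.001, -0.008, -1.0]]
force: [0.4, -0.9, 0.1]
finger_gap: 0.0522
grip_force: 0.0
```

```bash
python3 - <<'E'
from h import *
c=cam("side"); print([np.round(g[0],1).tolist()+[g[1],onz(c,g[0],.15)[:2].round(4)] for g in grips(c,(215,255,315,365),minA=12)])
plan2((.4365,.046,.15,176,0))
E
```

```text
[[234.8, 337.5, np.int32(82), array([0.4365, 0.0434])]]
t 52.23 at [0.44   0.0436 0.2435] gap 0.053 F [-0.2  0.5 -0.3]
[4.36e-01 4.60e-02 1.50e-01 1.76e+02 0.00e+00] turn [-0.0025 -0.0002 -0.002 ] shift [-0.0044  0.0074  0.2251] len 113 tcp [0.436 0.046 0.131]
```

Call:
carry_out(
  steps=[
    [-0.0025,0,-0.002,-0.004,0.007,0.05,0.6],
    [0,0,0,0,0,0.08,0.6],
    [0,0,0,0,0,0.06,0.6],
    [0,0,0,0,0,0.035,0.6],
    [0,0,0,0,0,0,0.6],
  ],
)

```text
t: 52.85
ee_pos: [0.4359, 0.0454, 0.1297]
tool_rot: [[-0.07, -0.998, -0.004], [-0.998, 0.07, -0.002], [0.003, 0.003, -1.0]]
force: [-0.4, -0.2, 0.3]
finger_gap: 0.0521
grip_force: 0.0
```

Call:
carry_out(
  steps=[
    [0,0,0,0,0,0,0.3],
    [0,0,0,0,0,0,0],
    [0,0,0,0,0,0,0],
    [0,0,0,0,0,0,0],
    [0,0,0,0,0,0,0],
  ],
)

```text
t: 53.48
ee_pos: [0.4361, 0.0464, 0.1306]
tool_rot: [[-0.068, -0.998, -0.001], [-0.998, 0.068, -0.001], [0.001, 0.001, -1.0]]
force: [-0.9, -0.6, 1.6]
finger_gap: 0.0129
grip_force: 29.9
```

Call:
carry_out(
  steps=[
    [0,0,0,0,0,-0.03,0],
    [0,0,0,0,0,-0.06,0],
    [0,0,0,0,0,-0.07,0],
    [0,0,0,0,0,-0.05,0],
    [0,0,0,0,0,-0.02,0],
  ],
)

```text
t: 54.1
ee_pos: [0.4365, 0.0468, 0.2461]
tool_rot: [[-0.068, -0.998, -0.0], [-0.998, 0.068, -0.0], [0.0, 0.0, -1.0]]
force: [-0.7, -0.2, -4.0]
finger_gap: 0.0128
grip_force: 29.8
```

```bash
python3 - <<'E'
from h import *
p=S(.04,0,0)
plan((p[0],p[1],.245,175.5),(p[0],p[1],.058+.15-.0194,175.5))
E
```

```text
t 54.10 at [0.4365 0.0468 0.2461] yaw 176.1 tilt z [-0. -0. -1.] gap 0.013 F [-0.7 -0.2 -4. ] grip 29.8
[  0.509   0.287   0.245 175.5  ] turn z 0.0033 (0.1 rows) shift [-0.4908 -0.1064  0.0022] len 251 mm (4.0 rows)
[  0.509   0.287   0.189 175.5  ] turn z -0.0000 (0.0 rows) shift [0.     0.     0.1128] len 56 mm (0.9 rows)
```

Call:
carry_out(
  steps=[
    [0,0,0.003,-0.04,-0.01,0,0],
    [0,0,0,-0.08,-0.018,0,0],
    [0,0,0,-0.09,-0.02,0,0],
    [0,0,0,-0.09,-0.02,0,0],
    [0,0,0,-0.09,-0.02,0,0],
  ],
)

```text
t: 54.72
ee_pos: [0.4947, 0.2387, 0.2433]
tool_rot: [[-0.078, -0.997, -0.004], [-0.997, 0.078, -0.003], [0.003, 0.004, -1.0]]
force: [0.8, 0.5, -2.4]
finger_gap: 0.013
grip_force: 29.9
```

Call:
carry_out(
  steps=[
    [0,0,0,-0.07,-0.013,0,0],
    [0,0,0,-0.03,-0.005,0,0],
    [0,0,0,0,0,0.03,0],
    [0,0,0,0,0,0.04,0],
    [0,0,0,0,0,0.02,0],
  ],
)

```text
t: 55.35
ee_pos: [0.5067, 0.2846, 0.1978]
tool_rot: [[-0.079, -0.997, -0.005], [-0.997, 0.079, -0.004], [0.004, 0.004, -1.0]]
force: [0.7, -0.1, -3.3]
finger_gap: 0.013
grip_force: 29.9
```

```bash
python3 - <<'E'
from h import *
p=S(.04,0,0)
plan((p[0],p[1],.058+.15-.0194,175.5))
E
```

```text
t 55.35 at [0.5067 0.2846 0.1978] yaw 175.5 tilt z [-0.005 -0.004 -1.   ] gap 0.013 F [ 0.7 -0.1 -3.3] grip 29.9
[  0.509   0.287   0.189 175.5  ] turn z -0.0001 (0.0 rows) shift [-0.0057 -0.0038  0.0185] len 10 mm (0.2 rows)
```

Call:
carry_out(
  steps=[
    [0,0,0,-0.005,-0.003,0.005,0],
    [0,0,0,0,0,0.006,0],
    [0,0,0,0,0,0.004,0],
    [0,0,0,0,0,0.002,0],
    [0,0,0,0,0,0,0],
  ],
)

```text
t: 55.98
ee_pos: [0.5098, 0.2892, 0.1918]
tool_rot: [[-0.077, -0.997, -0.001], [-0.997, 0.077, -0.001], [0.001, 0.001, -1.0]]
force: [0.0, -1.3, -3.4]
finger_gap: 0.0127
grip_force: 29.9
```

Call:
carry_out(
  steps=[
    [0,0,0,0,0,0,0],
    [0,0,0,0,0,0,0],
    [0,0,0,0,0,0,0],
    [0,0,0,0,0,0,0],
    [0,0,0,0,0,0,0],
  ],
)

```text
t: 56.6
ee_pos: [0.5098, 0.2891, 0.1916]
tool_rot: [[-0.077, -0.997, -0.001], [-0.997, 0.077, -0.001], [0.001, 0.001, -1.0]]
force: [-0.2, 1.0, -3.0]
finger_gap: 0.0132
grip_force: 29.9
```

Call:
carry_out(
  steps=[
    [0,0,0,0,0,0.003,0],
    [0,0,0,0,0,0.002,0],
    [0,0,0,0,0,0.001,0],
    [0,0,0,0,0,0,0],
    [0,0,0,0,0,0,0],
  ],
)

```text
t: 57.22
ee_pos: [0.5098, 0.2891, 0.1887]
tool_rot: [[-0.077, -0.997, -0.001], [-0.997, 0.077, -0.001], [0.001, 0.001, -1.0]]
force: [0.3, -0.6, -2.8]
finger_gap: 0.0126
grip_force: 29.9
```

Call:
carry_out(
  steps=[
    [0,0,0,0,0,0.002,0],
    [0,0,0,0,0,0.001,0],
    [0,0,0,0,0,0,0],
    [0,0,0,0,0,0,0],
    [0,0,0,0,0,0,0],
  ],
)

```text
t: 57.85
ee_pos: [0.5102, 0.2893, 0.1887]
tool_rot: [[-0.077, -0.997, 0.001], [-0.997, 0.077, -0.0], [0.0, -0.001, -1.0]]
force: [-2.6, -0.2, 4.3]
finger_gap: 0.0132
grip_force: 30.0
```

Contact. I release, lift, turn and check before printing.

Call:
carry_out(
  steps=[
    [0,0,0,0,0,-0.002,0],
    [0,0,0,0,0,0,0.4],
    [0,0,0,0,0,0,0.6],
    [0,0,0,0,0,0,0.6],
    [0,0,0,0,0,0,0.6],
  ],
)

```text
t: 58.48
ee_pos: [0.5098, 0.2891, 0.188]
tool_rot: [[-0.077, -0.997, -0.001], [-0.997, 0.077, -0.001], [0.001, 0.001, -1.0]]
force: [-0.3, 0.4, -0.5]
finger_gap: 0.0449
grip_force: 0.0
```

Call:
carry_out(
  steps=[
    [0,0,0,0,0,-0.03,0.6],
    [0,0,0,0,0,-0.06,0.6],
    [0,0,0,0,0,-0.1,0.6],
    [0,0,0.055,0,0.02,0,0.6],
    [0,0,0.055,0,0.02,0,0.6],
  ],
)

```text
t: 59.1
ee_pos: [0.4903, 0.2927, 0.2853]
tool_rot: [[-0.416, -0.909, 0.001], [-0.909, 0.416, 0.001], [-0.002, -0.001, -1.0]]
force: [0.3, -0.4, -0.4]
finger_gap: 0.0521
grip_force: 0.0
```

Call:
carry_out(
  steps=[
    [0,0,0.055,0,0.02,0,0],
    [0,0,0.055,0,0.02,0,0],
    [0,0,0.055,0,0,0,0],
    [0,0,0.055,0,0,0,0],
    [0,0,0.055,0,0,0,0],
  ],
)

```text
t: 59.72
ee_pos: [0.473, 0.3023, 0.2845]
tool_rot: [[-0.962, -0.275, 0.0], [-0.275, 0.962, -0.0], [-0.0, -0.0, -1.0]]
force: [0.1, -0.0, -0.8]
finger_gap: 0.0099
grip_force: 0.0
```

```bash
python3 - <<'E'
from h import *
k=S(-.088,-.047,0)
plan((k[0],k[1],.286,96.1),(k[0],k[1],.08,96.1))
c=cam("side")
print([np.round(g[0],1).tolist()+[onz(c,g[0],.208).round(3)] for g in grips(c,(270,360,240,330),minA=12)])
a=manip.spot_point("side","pot_medium")[:1];print(a,onz(c,a[0]["pixel"],.058) if a else "")
a=manip.spot_point("side","pot_medium_mid")[:1];print(a,onz(c,a[0]["pixel"],.133) if a else "")
E
```

```text
t 59.73 at [0.473  0.3023 0.2845] yaw 105.9 tilt z [ 0. -0. -1.] gap 0.010 F [ 0.1 -0.  -0.8] grip 0.0
[ 0.386  0.227  0.286 96.1  ] turn z 0.0547 (0.9 rows) shift [ 0.188  -0.1316 -0.0029] len 115 mm (1.8 rows)
[3.86e-01 2.27e-01 8.00e-02 9.61e+01] turn z -0.0000 (0.0 rows) shift [0.    0.    0.412] len 206 mm (3.3 rows)
[[307.4, 283.6, array([0.51 , 0.301, 0.208])]]
[{'pixel': [344.4, 283.8], 'confidence': 0.78}] [0.50868337 0.29241024 0.058     ]
[{'pixel': [327.5, 282.8], 'confidence': 0.96}] [0.51091119 0.29840484 0.133     ]
```

Call:
carry_out(
  steps=[
    [0,0,0.055,0,0,0,0],
    [0,0,0,0.062,-0.044,0,0],
    [0,0,0,0.064,-0.044,0.05,0],
    [0,0,0,0.062,-0.044,0.1,0],
    [0,0,0,0,0,0.1,0],
  ],
)

```text
t: 60.5
ee_pos: [0.3854, 0.2249, 0.1589]
tool_rot: [[-0.993, -0.114, 0.001], [-0.114, 0.993, 0.001], [-0.001, 0.001, -1.0]]
force: [1.1, 0.4, -0.1]
finger_gap: 0.0003
grip_force: 0.0
```

Call:
carry_out(
  steps=[
    [0,0,0,0,0,0.09,0],
    [0,0,0,0,0,0.07,0],
    [0,0,0,0,0,0,0],
    [0,0,0,0,0,0,0],
    [0,0,0,0,0,0,0],
  ],
)

```text
t: 61.12
ee_pos: [0.3875, 0.2271, 0.0803]
tool_rot: [[-0.994, -0.112, 0.002], [-0.112, 0.994, 0.002], [-0.002, 0.002, -1.0]]
force: [-0.2, -0.7, 0.6]
finger_gap: 0.0004
grip_force: 0.0
```

```bash
python3 - <<'E'
from h import *
k=S(-.088,-.047,0)
plan((k[0],k[1],.048,96.1))
E
```

```text
t 61.12 at [0.3875 0.2271 0.0803] yaw 96.4 tilt z [ 0.002  0.002 -1.   ] gap 0.000 F [-0.2 -0.7  0.6] grip 0.0
[3.86e-01 2.27e-01 4.80e-02 9.61e+01] turn z 0.0017 (0.0 rows) shift [ 0.0021 -0.0002  0.0646] len 32 mm (0.5 rows)
```

Call:
carry_out(
  steps=[
    [0,0,0.002,0.002,0,0.03,0],
    [0,0,0,0,0,0.02,0],
    [0,0,0,0,0,0.015,0],
    [0,0,0,0,0,0,0],
    [0,0,0,0,0,0,0],
  ],
)

```text
t: 61.75
ee_pos: [0.386, 0.2264, 0.0481]
tool_rot: [[-0.994, -0.106, 0.0], [-0.106, 0.994, -0.001], [-0.0, -0.001, -1.0]]
force: [-5.4, -0.8, 17.2]
finger_gap: 0.0006
grip_force: 8.3
```

Call:
carry_out(
  steps=[
    [0,0,0,0,0,-0.11,0],
    [0,0,0,0,0,-0.11,0],
    [0,0,0,0,0,-0.12,0.6],
    [0,0,-0.055,0,0,-0.11,0.6],
    [0,0,-0.055,0,0,0,0.6],
  ],
)

```text
t: 62.38
ee_pos: [0.3877, 0.2279, 0.2764]
tool_rot: [[-0.897, -0.441, 0.007], [-0.441, 0.898, 0.007], [-0.01, 0.003, -1.0]]
force: [-0.9, -0.3, -1.0]
finger_gap: 0.0222
grip_force: 0.0
```

Call:
carry_out(
  steps=[
    [0,0,-0.055,0,0,0,0.6],
    [0,0,-0.055,0,0,0,0.6],
    [0,0,-0.055,0,0,0,0.6],
    [0,0,-0.055,0,0,0,0.6],
    [0,0,-0.056,0,0,0,0.6],
  ],
)

```text
t: 63.0
ee_pos: [0.3858, 0.2261, 0.2712]
tool_rot: [[-0.245, -0.97, -0.001], [-0.97, 0.245, -0.001], [0.001, 0.001, -1.0]]
force: [0.8, -0.0, 0.4]
finger_gap: 0.0521
grip_force: 0.0
```

Call:
carry_out(
  steps=[
    [0,0,-0.056,0,0,0,0.6],
    [0,0,0,0,0,0,0.6],
    [0,0,0,0,0,0,0.6],
    [0,0,0,0,0,0,0.6],
    [0,0,0,0,0,0,0.6],
  ],
)

```text
t: 63.62
ee_pos: [0.3858, 0.2262, 0.2711]
tool_rot: [[-0.078, -0.997, -0.001], [-0.997, 0.078, -0.001], [0.001, 0.001, -1.0]]
force: [0.6, -0.2, 0.1]
finger_gap: 0.0524
grip_force: 0.0
```

```bash
python3 - <<'E'
from h import *
t=cam("top");c=cam("side")
for n,cc,b in(("side",c,(120,340,235,400)),("top",t,(140,300,130,440))): print(n,[np.round(g[0],1).tolist()+[onz(cc,g[0],z)[:2].round(3) for z in(.2,.208)] for g in grips(cc,b,minA=12)])
plan((.5098,.289,.275,175.5),(.5098,.289,.1886,175.5))
E
```

```text
side [[189.7, 256.3, array([ 0.642, -0.011]), array([ 0.64 , -0.002])], [309.6, 282.8, array([0.512, 0.301]), array([0.511, 0.306])], [299.4, 287.3, array([0.508, 0.277]), array([0.507, 0.282])], [219.2, 311.2, array([0.499, 0.056]), array([0.498, 0.063])], [165.6, 313.4, array([ 0.525, -0.13 ]), array([ 0.524, -0.12 ])], [235.0, 324.5, array([0.463, 0.096]), array([0.462, 0.104])], [129.0, 337.5, array([ 0.486, -0.299]), array([ 0.485, -0.287])], [185.9, 343.8, array([ 0.441, -0.071]), array([ 0.441, -0.062])]]
top [[163.8, 271.9, array([ 0.643, -0.007]), array([ 0.641, -0.007])], [210.0, 321.7, array([ 0.532, -0.121]), array([ 0.531, -0.121])], [211.8, 402.4, array([ 0.527, -0.309]), array([ 0.525, -0.307])], [228.8, 426.0, array([ 0.487, -0.362]), array([ 0.486, -0.36 ])]]
t 63.73 at [0.3858 0.2262 0.2711] yaw 175.5 tilt z [-0.001 -0.001 -1.   ] gap 0.052 F [-1.  -0.2 -0.1] grip 0.0
[  0.51    0.289   0.275 175.5  ] turn z 0.0002 (0.0 rows) shift [-0.1447 -0.2374 -0.0079] len 139 mm (2.2 rows)
[  0.51    0.289   0.189 175.5  ] turn z -0.0000 (0.0 rows) shift [0.     0.     0.1728] len 86 mm (1.4 rows)
```

Call:
carry_out(
  steps=[
    [0,0,0,-0.048,-0.079,0,0.6],
    [0,0,0,-0.048,-0.079,0,0.6],
    [0,0,0,-0.048,-0.079,0,0.6],
    [0,0,0,0,0,0,0.6],
    [0,0,0,0,0,0.03,0.6],
  ],
)

```text
t: 64.35
ee_pos: [0.5097, 0.2889, 0.2559]
tool_rot: [[-0.078, -0.997, 0.0], [-0.997, 0.078, -0.0], [0.0, -0.0, -1.0]]
force: [-0.5, -0.2, -0.2]
finger_gap: 0.0523
grip_force: 0.0
```

Call:
carry_out(
  steps=[
    [0,0,0,0,0,0.06,0.6],
    [0,0,0,0,0,0.05,0.6],
    [0,0,0,0,0,0.025,0.6],
    [0,0,0,0,0,0,0.6],
    [0,0,0,0,0,0,0.3],
  ],
)

```text
t: 64.97
ee_pos: [0.5098, 0.289, 0.1896]
tool_rot: [[-0.077, -0.997, 0.001], [-0.997, 0.077, 0.0], [-0.0, -0.001, -1.0]]
force: [-0.0, 0.9, 1.0]
finger_gap: 0.0481
grip_force: 0.0
```

Call:
carry_out(
  steps=[
    [0,0,0,0,0,0,0],
    [0,0,0,0,0,0,0],
    [0,0,0,0,0,0,0],
    [0,0,0,0,0,0,0],
    [0,0,0,0,0,0,0],
  ],
)

```text
t: 65.6
ee_pos: [0.5093, 0.2887, 0.1885]
tool_rot: [[-0.077, -0.997, -0.001], [-0.997, 0.077, -0.001], [0.001, 0.001, -1.0]]
force: [-1.5, 0.1, 2.1]
finger_gap: 0.0129
grip_force: 29.9
```

```bash
python3 - <<'E'
from h import *
m=M(0,.005,0)
plan((.51,.289,.275,175.5),(.45,.12,.275,175.5),(m[0],m[1],.275,175.5),(m[0],m[1],.006+.15-.0194,175.5))
E
```

```text
t 65.60 at [0.5093 0.2887 0.1885] yaw 175.6 tilt z [-0.001 -0.001 -1.   ] gap 0.013 F [-1.5  0.1  2.1] grip 29.9
[  0.51    0.289   0.275 175.5  ] turn z 0.0004 (0.0 rows) shift [-0.0006 -0.0013 -0.1731] len 87 mm (1.4 rows)
[4.500e-01 1.200e-01 2.750e-01 1.755e+02] turn z -0.0000 (0.0 rows) shift [0.3464 0.0931 0.    ] len 179 mm (2.9 rows)
[  0.477  -0.248   0.275 175.5  ] turn z -0.0000 (0.0 rows) shift [ 0.7286 -0.1105  0.    ] len 368 mm (5.9 rows)
[ 4.770e-01 -2.480e-01  1.370e-01  1.755e+02] turn z -0.0000 (0.0 rows) shift [0.     0.     0.2768] len 138 mm (2.2 rows)
```

Call:
carry_out(
  steps=[
    [0,0,0,0,0,-0.03,0],
    [0,0,0,0,0,-0.06,0],
    [0,0,0,0,0,-0.06,0],
    [0,0,0,0.04,0.01,-0.023,0],
    [0,0,0,0.08,0.02,0,0],
  ],
)

```text
t: 66.22
ee_pos: [0.4896, 0.2297, 0.2753]
tool_rot: [[-0.077, -0.997, -0.001], [-0.997, 0.077, -0.0], [0.0, 0.001, -1.0]]
force: [-0.1, -0.5, -3.1]
finger_gap: 0.0127
grip_force: 29.9
```

Call:
carry_out(
  steps=[
    [0,0,0,0.08,0.02,0,0],
    [0,0,0,0.08,0.02,0,0],
    [0,0,0,0.08,0.02,0,0],
    [0,0,0,0.08,-0.01,0,0],
    [0,0,0,0.09,-0.015,0,0],
  ],
)

```text
t: 66.85
ee_pos: [0.4548, 0.0251, 0.2749]
tool_rot: [[-0.077, -0.997, -0.002], [-0.997, 0.077, -0.001], [0.001, 0.002, -1.0]]
force: [1.2, 0.5, -2.7]
finger_gap: 0.013
grip_force: 29.9
```

Call:
carry_out(
  steps=[
    [0,0,0,0.09,-0.015,0,0],
    [0,0,0,0.09,-0.015,0,0],
    [0,0,0,0.09,-0.015,0,0],
    [0,0,0,0.09,-0.015,0,0],
    [0,0,0,0.09,-0.015,0,0],
  ],
)

```text
t: 67.47
ee_pos: [0.4748, -0.2018, 0.2749]
tool_rot: [[-0.078, -0.997, -0.003], [-0.997, 0.078, -0.0], [0.001, 0.003, -1.0]]
force: [0.2, 0.4, -3.6]
finger_gap: 0.0133
grip_force: 29.9
```

Call:
carry_out(
  steps=[
    [0,0,0,0.06,-0.01,0,0],
    [0,0,0,0.03,0,0,0],
    [0,0,0,0,0,0,0],
    [0,0,0,0,0,0,0],
    [0,0,0,0,0,0,0],
  ],
)

```text
t: 68.1
ee_pos: [0.4781, -0.2444, 0.2757]
tool_rot: [[-0.076, -0.997, -0.001], [-0.997, 0.076, -0.001], [0.001, 0.001, -1.0]]
force: [0.4, -0.6, -2.8]
finger_gap: 0.0131
grip_force: 29.9
```

```bash
python3 - <<'E'
from h import *
m=M(0,.005,0)
plan((m[0],m[1],.15,175.5),(m[0],m[1],.006+.15-.0194,175.5))
c=cam("side"); print([np.round(g[0],1).tolist()+[onz(c,g[0],.141)[:2].round(3)] for g in grips(c,(110,170,300,370),minA=12)])
for k in("pot_small",): a=manip.spot_point("side",k)[:1]; print(a, onz(c,a[0]["pixel"],.006) if a else 0)
E
```

```text
t 68.10 at [ 0.4781 -0.2444  0.2757] yaw 175.6 tilt z [-0.001 -0.001 -1.   ] gap 0.013 F [ 0.4 -0.6 -2.8] grip 29.9
[ 4.770e-01 -2.480e-01  1.500e-01  1.755e+02] turn z 0.0008 (0.0 rows) shift [0.0065 0.0026 0.2514] len 126 mm (2.0 rows)
[ 4.770e-01 -2.480e-01  1.370e-01  1.755e+02] turn z -0.0000 (0.0 rows) shift [0.     0.     0.0268] len 13 mm (0.2 rows)
[[162.4, 312.4, array([ 0.538, -0.213])], [111.7, 340.8, array([ 0.493, -0.475])]]
[{'pixel': [164.9, 337.1], 'confidence': 0.56}] [ 0.47913702 -0.3830175   0.006     ]
```

Call:
carry_out(
  steps=[
    [0,0,0,0.006,0.002,0.04,0],
    [0,0,0,0,0,0.08,0],
    [0,0,0,0,0,0.08,0],
    [0,0,0,0,0,0.045,0],
    [0,0,0,0,0,0.01,0],
  ],
)

```text
t: 68.82
ee_pos: [0.4759, -0.2478, 0.1466]
tool_rot: [[-0.077, -0.997, -0.005], [-0.997, 0.077, -0.0], [0.001, 0.005, -1.0]]
force: [0.0, -0.1, -2.9]
finger_gap: 0.013
grip_force: 29.9
```

Call:
carry_out(
  steps=[
    [0,0,0,0,0,0.01,0],
    [0,0,0,0,0,0.004,0],
    [0,0,0,0,0,0.002,0],
    [0,0,0,0,0,0,0],
    [0,0,0,0,0,0,0],
  ],
)

```text
t: 69.45
ee_pos: [0.4768, -0.2485, 0.1403]
tool_rot: [[-0.077, -0.997, -0.0], [-0.997, 0.077, -0.001], [0.001, 0.0, -1.0]]
force: [0.3, -0.3, -3.2]
finger_gap: 0.0131
grip_force: 29.9
```

Call:
carry_out(
  steps=[
    [0,0,0,0,0,0.003,0],
    [0,0,0,0,0,0.003,0],
    [0,0,0,0,0,0.001,0],
    [0,0,0,0,0,0,0],
    [0,0,0,0,0,0,0],
  ],
)

```text
t: 70.08
ee_pos: [0.4768, -0.2484, 0.1365]
tool_rot: [[-0.077, -0.997, -0.001], [-0.997, 0.077, -0.001], [0.001, 0.001, -1.0]]
force: [0.9, 0.9, -2.5]
finger_gap: 0.013
grip_force: 29.9
```

Call:
carry_out(
  steps=[
    [0,0,0,0,0,0.002,0],
    [0,0,0,0,0,0,0],
    [0,0,0,0,0,0,0],
    [0,0,0,0,0,0,0],
    [0,0,0,0,0,0,0],
  ],
)

```text
t: 70.7
ee_pos: [0.4769, -0.2487, 0.1364]
tool_rot: [[-0.077, -0.997, -0.0], [-0.997, 0.077, -0.002], [0.002, 0.0, -1.0]]
force: [-1.7, 0.7, 6.3]
finger_gap: 0.0131
grip_force: 30.0
```

Call:
carry_out(
  steps=[
    [0,0,0,0,0,-0.002,0],
    [0,0,0,0,0,0,0.4],
    [0,0,0,0,0,0,0.6],
    [0,0,0,0,0,0,0.6],
    [0,0,0,0,0,0,0.6],
  ],
)

```text
t: 71.32
ee_pos: [0.4768, -0.2484, 0.1364]
tool_rot: [[-0.077, -0.997, -0.001], [-0.997, 0.077, -0.001], [0.001, 0.001, -1.0]]
force: [0.3, -0.7, 0.8]
finger_gap: 0.0449
grip_force: 0.0
```

Call:
carry_out(
  steps=[
    [0,0,0,0,0,-0.03,0.6],
    [0,0,0,0,0,-0.08,0.6],
    [0,0,0,0,0,-0.09,0.6],
    [0,0,0,0,0,-0.08,0.6],
    [0,0,0,-0.05,-0.03,0,0.6],
  ],
)

```text
t: 71.95
ee_pos: [0.4952, -0.2258, 0.2822]
tool_rot: [[-0.08, -0.997, 0.009], [-0.997, 0.08, -0.004], [0.003, -0.009, -1.0]]
force: [-0.0, 0.3, -1.6]
finger_gap: 0.0525
grip_force: 0.0
```

Call:
carry_out(
  steps=[
    [0,0,0,-0.09,-0.05,0,0.6],
    [0,0,0,-0.09,-0.05,0,0.6],
    [0,0,0,-0.09,-0.05,0,0.6],
    [0,0,0,0,0,0,0.6],
    [0,0,0,0,0,0,0.6],
  ],
)

```text
t: 72.58
ee_pos: [0.5789, -0.0957, 0.277]
tool_rot: [[-0.077, -0.997, -0.0], [-0.997, 0.077, -0.001], [0.001, 0.0, -1.0]]
force: [-0.1, 0.8, 0.2]
finger_gap: 0.0523
grip_force: 0.0
```

```bash
python3 - <<'E'
from h import *
t=cam("top");c=cam("side")
for n,cc,b in(("side",c,(120,340,235,400)),("top",t,(140,300,180,440))): print(n,[np.round(g[0],1).tolist()+[g[1]]+[onz(cc,g[0],z)[:2].round(3) for z in(.2,.156,.141)] for g in grips(cc,b,minA=12)])
plan((.642,-.009,.27,175.3),(.642,-.009,.181,175.3))
E
```

```text
side [[189.6, 256.4, np.int32(56), array([ 0.642, -0.011]), array([ 0.655, -0.057]), array([ 0.659, -0.073])], [194.7, 309.4, np.int32(418), array([ 0.516, -0.022]), array([ 0.522, -0.069]), array([ 0.524, -0.085])], [164.6, 312.1, np.int32(279), array([ 0.529, -0.133]), array([ 0.535, -0.186]), array([ 0.537, -0.204])], [153.2, 336.8, np.int32(34), array([ 0.474, -0.193]), array([ 0.477, -0.249]), array([ 0.478, -0.268])], [128.8, 337.4, np.int32(24), array([ 0.486, -0.3  ]), array([ 0.49 , -0.362]), array([ 0.492, -0.383])]]
top [[234.7, 373.1, np.int32(84), array([ 0.474, -0.239]), array([ 0.478, -0.249]), array([ 0.479, -0.252])], [214.6, 376.7, np.int32(1718), array([ 0.52 , -0.249]), array([ 0.526, -0.259]), array([ 0.528, -0.263])], [243.6, 398.9, np.int32(39), array([ 0.453, -0.298]), array([ 0.456, -0.31 ]), array([ 0.457, -0.314])], [228.3, 426.3, np.int32(87), array([ 0.488, -0.363]), array([ 0.492, -0.378]), array([ 0.494, -0.383])]]
t 72.67 at [ 0.5785 -0.0965  0.2769] yaw 175.5 tilt z [-0.    -0.001 -1.   ] gap 0.052 F [ 0.2 -0.8  0.6] grip 0.0
[ 6.420e-01 -9.000e-03  2.700e-01  1.753e+02] turn z 0.0011 (0.0 rows) shift [-0.1849 -0.1122  0.0138] len 108 mm (1.7 rows)
[ 6.420e-01 -9.000e-03  1.810e-01  1.753e+02] turn z -0.0000 (0.0 rows) shift [0.    0.    0.178] len 89 mm (1.4 rows)
```

Both placed pots agree between the two views, so they are upright on the mat. Now the large one.

Call:
carry_out(
  steps=[
    [0,0,0,-0.06,-0.037,0,0.6],
    [0,0,0,-0.065,-0.038,0,0.6],
    [0,0,0,-0.06,-0.037,0.014,0.6],
    [0,0,0,0,0,0,0.6],
    [0,0,0,0,0,0,0.6],
  ],
)

```text
t: 73.3
ee_pos: [0.6415, -0.009, 0.2694]
tool_rot: [[-0.079, -0.997, -0.001], [-0.997, 0.079, -0.001], [0.001, 0.001, -1.0]]
force: [-0.6, -0.0, 0.3]
finger_gap: 0.0522
grip_force: 0.0
```

```bash
python3 - <<'E'
from h import *
c=cam("side")
print([np.round(g[0],1).tolist()+[g[1]]+[onz(c,g[0],z)[:2].round(3) for z in(.2,)] for g in grips(c,(170,210,235,280),minA=12)])
plan((.642,-.009,.181,175.3))
E
```

```text
[[189.7, 256.6, np.int32(49), array([ 0.641, -0.011])]]
t 73.35 at [ 0.6415 -0.0091  0.2697] yaw 175.5 tilt z [-0.001 -0.001 -1.   ] gap 0.052 F [ 0.4 -1.2  0.9] grip 0.0
[ 6.420e-01 -9.000e-03  1.810e-01  1.753e+02] turn z 0.0010 (0.0 rows) shift [-0.0004 -0.001   0.1774] len 89 mm (1.4 rows)
```

Call:
carry_out(
  steps=[
    [0,0,0,0,-0.001,0.06,0.6],
    [0,0,0,0,0,0.06,0.6],
    [0,0,0,0,0,0.04,0.6],
    [0,0,0,0,0,0.017,0.6],
    [0,0,0,0,0,0,0.6],
  ],
)

```text
t: 73.97
ee_pos: [0.6422, -0.0087, 0.1809]
tool_rot: [[-0.078, -0.997, -0.001], [-0.997, 0.078, -0.001], [0.001, 0.001, -1.0]]
force: [0.8, -0.5, 0.8]
finger_gap: 0.0519
grip_force: 0.0
```

Call:
carry_out(
  steps=[
    [0,0,0,0,0,0,0.3],
    [0,0,0,0,0,0,0],
    [0,0,0,0,0,0,0],
    [0,0,0,0,0,0,0],
    [0,0,0,0,0,0,0],
  ],
)

```text
t: 74.6
ee_pos: [0.6422, -0.008, 0.1807]
tool_rot: [[-0.077, -0.997, -0.001], [-0.997, 0.077, -0.001], [0.001, 0.001, -1.0]]
force: [0.2, 0.4, 0.1]
finger_gap: 0.0129
grip_force: 29.9
```

Call:
carry_out(
  steps=[
    [0,0,0,0,0,-0.02,0],
    [0,0,0,0,0,-0.03,0],
    [0,0,0,0,0,-0.03,0],
    [0,0,0,0,0,-0.015,0],
    [0,0,0,0,0,0,0],
  ],
)

```text
t: 75.22
ee_pos: [0.6427, -0.0078, 0.2291]
tool_rot: [[-0.078, -0.997, 0.001], [-0.997, 0.078, -0.001], [0.0, -0.001, -1.0]]
force: [0.6, 0.2, -4.3]
finger_gap: 0.0131
grip_force: 30.0
```

```bash
python3 - <<'E'
from h import *
plan((.642,-.009,.181+.048,175.3))
E
```

```text
t 75.22 at [ 0.6427 -0.0078  0.2291] yaw 175.6 tilt z [ 0.001 -0.001 -1.   ] gap 0.013 F [ 0.6  0.2 -4.3] grip 30.0
[ 6.420e-01 -9.000e-03  2.290e-01  1.753e+02] turn z 0.0014 (0.0 rows) shift [0.0024 0.0013 0.0002] len 1 mm (0.0 rows)
```

Call:
carry_out(
  steps=[
    [0,0,0,0,0.01,0,0],
    [0,0,0,0,0.02,0,0],
    [0,0,0,0,0.02,0,0],
    [0,0,0,0,0.02,0,0],
    [0,0,0,0,0.02,0,0],
  ],
)

```text
t: 75.85
ee_pos: [0.5967, -0.0044, 0.2283]
tool_rot: [[-0.077, -0.997, -0.001], [-0.997, 0.077, -0.001], [0.001, 0.001, -1.0]]
force: [-0.1, -0.3, -3.8]
finger_gap: 0.0127
grip_force: 30.0
```

Call:
carry_out(
  steps=[
    [0,0,0,0,0.03,0,0],
    [0,0,0,0,0.04,0,0],
    [0,0,0,0,0.04,0,0],
    [0,0,0,0,0.04,0,0],
    [0,0,0,0,0.02,0,0],
  ],
)

```text
t: 76.47
ee_pos: [0.5112, 0.002, 0.2285]
tool_rot: [[-0.077, -0.997, -0.001], [-0.997, 0.077, -0.001], [0.001, 0.001, -1.0]]
force: [0.7, -0.3, -5.1]
finger_gap: 0.0132
grip_force: 30.0
```

```bash
python3 - <<'E'
from h import *
p=S(.04,0,0)
plan((p[0],p[1],.255,175.5),(p[0],p[1],.058+.165-.0193,175.5))
E
```

```text
t 76.47 at [0.5112 0.002  0.2285] yaw 175.6 tilt z [-0.001 -0.001 -1.   ] gap 0.013 F [ 0.7 -0.3 -5.1] grip 30.0
[  0.509   0.287   0.255 175.5  ] turn z 0.0004 (0.0 rows) shift [-0.5683  0.0496 -0.053 ] len 286 mm (4.6 rows)
[  0.509   0.287   0.204 175.5  ] turn z -0.0000 (0.0 rows) shift [0.     0.     0.1026] len 51 mm (0.8 rows)
```

Call:
carry_out(
  steps=[
    [0,0,0,-0.03,0,-0.03,0],
    [0,0,0,-0.06,0.006,-0.023,0],
    [0,0,0,-0.09,0.009,0,0],
    [0,0,0,-0.09,0.009,0,0],
    [0,0,0,-0.09,0.009,0,0],
  ],
)

```text
t: 77.1
ee_pos: [0.5112, 0.1855, 0.2558]
tool_rot: [[-0.077, -0.997, 0.001], [-0.997, 0.077, 0.0], [-0.0, -0.001, -1.0]]
force: [-0.5, 1.0, -4.5]
finger_gap: 0.0128
grip_force: 30.0
```

Call:
carry_out(
  steps=[
    [0,0,0,-0.09,0.009,0,0],
    [0,0,0,-0.07,0.007,0,0],
    [0,0,0,-0.045,0,0,0],
    [0,0,0,0,0,0,0],
    [0,0,0,0,0,0,0],
  ],
)

```text
t: 77.72
ee_pos: [0.5103, 0.2849, 0.2544]
tool_rot: [[-0.078, -0.997, -0.002], [-0.997, 0.078, -0.002], [0.003, 0.002, -1.0]]
force: [0.4, -0.3, -4.3]
finger_gap: 0.0131
grip_force: 30.0
```

```bash
python3 - <<'E'
from h import *
p=S(.04,0,0)
plan((p[0],p[1],.058+.165-.0193,175.5))
E
```

```text
t 77.72 at [0.5103 0.2849 0.2544] yaw 175.5 tilt z [-0.002 -0.002 -1.   ] gap 0.013 F [ 0.4 -0.3 -4.3] grip 30.0
[  0.509   0.287   0.204 175.5  ] turn z 0.0002 (0.0 rows) shift [-0.0044  0.0034  0.1014] len 51 mm (0.8 rows)
```

Call:
carry_out(
  steps=[
    [0,0,0,-0.004,0.003,0.02,0],
    [0,0,0,0,0,0.03,0],
    [0,0,0,0,0,0.025,0],
    [0,0,0,0,0,0.014,0],
    [0,0,0,0,0,0.004,0],
  ],
)

```text
t: 78.35
ee_pos: [0.5088, 0.2875, 0.2071]
tool_rot: [[-0.078, -0.997, -0.002], [-0.997, 0.078, -0.002], [0.002, 0.002, -1.0]]
force: [0.4, -0.5, -4.7]
finger_gap: 0.0132
grip_force: 30.0
```

Call:
carry_out(
  steps=[
    [0,0,0,0,0,0.002,0],
    [0,0,0,0,0,0.002,0],
    [0,0,0,0,0,0,0],
    [0,0,0,0,0,0,0],
    [0,0,0,0,0,0,0],
  ],
)

```text
t: 78.97
ee_pos: [0.5089, 0.2878, 0.206]
tool_rot: [[-0.077, -0.997, -0.001], [-0.997, 0.077, -0.001], [0.001, 0.001, -1.0]]
force: [0.6, 0.2, -3.9]
finger_gap: 0.0127
grip_force: 30.0
```

Call:
carry_out(
  steps=[
    [0,0,0,0,0,0.003,0],
    [0,0,0,0,0,0.002,0],
    [0,0,0,0,0,0,0],
    [0,0,0,0,0,0,0],
    [0,0,0,0,0,0,0],
  ],
)

```text
t: 79.6
ee_pos: [0.5093, 0.2878, 0.204]
tool_rot: [[-0.077, -0.997, 0.0], [-0.997, 0.077, -0.001], [0.001, -0.0, -1.0]]
force: [0.0, -0.7, -0.4]
finger_gap: 0.013
grip_force: 30.0
```

Call:
carry_out(
  steps=[
    [0,0,0,0,0,0.001,0],
    [0,0,0,0,0,0.001,0],
    [0,0,0,0,0,0,0],
    [0,0,0,0,0,0,0],
    [0,0,0,0,0,0,0],
  ],
)

```text
t: 80.22
ee_pos: [0.5093, 0.2878, 0.2039]
tool_rot: [[-0.077, -0.997, 0.001], [-0.997, 0.077, -0.001], [0.001, -0.001, -1.0]]
force: [-1.0, -2.2, 5.4]
finger_gap: 0.0132
grip_force: 30.1
```

Call:
carry_out(
  steps=[
    [0,0,0,0,0,-0.002,0],
    [0,0,0,0,0,0,0.4],
    [0,0,0,0,0,0,0.6],
    [0,0,0,0,0,0,0.6],
    [0,0,0,0,0,0,0.6],
  ],
)

```text
t: 80.85
ee_pos: [0.5088, 0.2878, 0.2031]
tool_rot: [[-0.077, -0.997, -0.001], [-0.997, 0.077, -0.001], [0.001, 0.001, -1.0]]
force: [0.4, 0.8, -0.7]
finger_gap: 0.0449
grip_force: 0.0
```

Call:
carry_out(
  steps=[
    [0,0,0,0,0,-0.03,0.6],
    [0,0,0,0,0,-0.06,0.6],
    [0,0,0,0,0,-0.1,0.6],
    [0,0,0.055,0,0.02,0,0.6],
    [0,0,0.055,0,0.02,0,0.6],
  ],
)

```text
t: 81.47
ee_pos: [0.4894, 0.2913, 0.3005]
tool_rot: [[-0.416, -0.909, 0.001], [-0.909, 0.416, 0.001], [-0.002, -0.001, -1.0]]
force: [0.7, -0.1, -0.3]
finger_gap: 0.0527
grip_force: 0.0
```

Call:
carry_out(
  steps=[
    [0,0,0.055,0,0.02,0,0],
    [0,0,0.055,0,0.02,0,0],
    [0,0,0.055,0,0,0,0],
    [0,0,0.055,0,0,0,0],
    [0,0,0.055,0,0,0,0],
  ],
)

```text
t: 82.1
ee_pos: [0.4721, 0.301, 0.2997]
tool_rot: [[-0.962, -0.275, 0.0], [-0.275, 0.962, -0.0], [-0.0, -0.0, -1.0]]
force: [-0.1, -0.5, 0.4]
finger_gap: 0.0101
grip_force: 0.0
```

```bash
python3 - <<'E'
from h import *
k=S(-.088,-.047,0)
plan((k[0],k[1],.30,96.1),(k[0],k[1],.08,96.1))
c=cam("side")
print([np.round(g[0],1).tolist()+[onz(c,g[0],.223).round(3)] for g in grips(c,(260,360,240,330),minA=12)])
a=manip.spot_point("side","pot_large")[:1];print(a,onz(c,a[0]["pixel"],.058) if a else "")
a=manip.spot_point("side","pot_large_mid")[:1];print(a,onz(c,a[0]["pixel"],.1405) if a else "")
E
```

```text
t 82.10 at [0.4721 0.301  0.2997] yaw 105.9 tilt z [ 0. -0. -1.] gap 0.010 F [-0.1 -0.5  0.4] grip 0.0
[ 0.386  0.227  0.3   96.1  ] turn z 0.0547 (0.9 rows) shift [ 0.186  -0.1291 -0.0005] len 113 mm (1.8 rows)
[3.86e-01 2.27e-01 8.00e-02 9.61e+01] turn z -0.0000 (0.0 rows) shift [0.   0.   0.44] len 220 mm (3.5 rows)
[]
[{'pixel': [342.4, 283.9], 'confidence': 0.69}] [0.5094383  0.28781761 0.058     ]
[{'pixel': [321.8, 283.7], 'confidence': 0.82}] [0.51101848 0.28994863 0.1405    ]
```

Call:
carry_out(
  steps=[
    [0,0,0.055,0,0,0,0],
    [0,0,0,0.062,-0.043,0,0],
    [0,0,0,0.063,-0.043,0.05,0],
    [0,0,0,0.062,-0.043,0.1,0],
    [0,0,0,0,0,0.11,0],
  ],
)

```text
t: 82.88
ee_pos: [0.3851, 0.2253, 0.1693]
tool_rot: [[-0.993, -0.114, 0.002], [-0.114, 0.993, 0.002], [-0.002, 0.002, -1.0]]
force: [1.0, 0.8, -0.2]
finger_gap: 0.0007
grip_force: 0.0
```

Call:
carry_out(
  steps=[
    [0,0,0,0,0,0.1,0],
    [0,0,0,0,0,0.08,0],
    [0,0,0,0,0,0,0],
    [0,0,0,0,0,0,0],
    [0,0,0,0,0,0,0],
  ],
)

```text
t: 83.5
ee_pos: [0.3871, 0.2274, 0.0806]
tool_rot: [[-0.994, -0.112, 0.002], [-0.112, 0.994, 0.002], [-0.002, 0.002, -1.0]]
force: [0.3, 0.2, -0.9]
finger_gap: 0.0003
grip_force: 0.0
```

```bash
python3 - <<'E'
from h import *
k=S(-.088,-.047,0)
plan((k[0],k[1],.048,96.1))
E
```

```text
t 83.50 at [0.3871 0.2274 0.0806] yaw 96.4 tilt z [ 0.002  0.002 -1.   ] gap 0.000 F [ 0.3  0.2 -0.9] grip 0.0
[3.86e-01 2.27e-01 4.80e-02 9.61e+01] turn z 0.0017 (0.0 rows) shift [ 0.0012 -0.0008  0.0652] len 33 mm (0.5 rows)
```

Call:
carry_out(
  steps=[
    [0,0,0.002,0.001,0,0.03,0],
    [0,0,0,0,0,0.02,0],
    [0,0,0,0,0,0.016,0],
    [0,0,0,0,0,0,0],
    [0,0,0,0,0,0,0],
  ],
)

```text
t: 84.12
ee_pos: [0.386, 0.2266, 0.0481]
tool_rot: [[-0.994, -0.106, 0.0], [-0.106, 0.994, -0.0], [-0.0, -0.0, -1.0]]
force: [-6.3, -2.2, 19.3]
finger_gap: 0.0005
grip_force: 9.7
```

Call:
carry_out(
  steps=[
    [0,0,0,0,0,-0.12,0],
    [0,0,0,0,0,-0.12,0],
    [0,0,0,0,0,-0.12,0.6],
    [0,0,-0.055,0,0,-0.12,0.6],
    [0,0,-0.055,0,0,0,0.6],
  ],
)

```text
t: 84.75
ee_pos: [0.3877, 0.2281, 0.2914]
tool_rot: [[-0.898, -0.441, 0.008], [-0.441, 0.898, 0.008], [-0.011, 0.003, -1.0]]
force: [-0.1, -0.6, -0.9]
finger_gap: 0.0227
grip_force: 0.0
```

Call:
carry_out(
  steps=[
    [0,0,-0.055,0,0,0,0.6],
    [0,0,-0.055,0,0,0,0.6],
    [0,0,-0.055,0,0,0,0.6],
    [0,0,-0.055,0,0,0,0.6],
    [0,0,-0.056,0,0,0,0.6],
  ],
)

```text
t: 85.38
ee_pos: [0.3856, 0.2263, 0.2858]
tool_rot: [[-0.245, -0.97, -0.001], [-0.97, 0.245, -0.001], [0.001, 0.001, -1.0]]
force: [0.0, 0.2, 0.2]
finger_gap: 0.0519
grip_force: 0.0
```

Call:
carry_out(
  steps=[
    [0,0,-0.056,0,0,0,0.6],
    [0,0,0,0,0,0,0.6],
    [0,0,0,0,0,0,0.6],
    [0,0,0,0,0,0,0.6],
    [0,0,0,0,0,0,0.6],
  ],
)

```text
t: 86.0
ee_pos: [0.3857, 0.2264, 0.2857]
tool_rot: [[-0.078, -0.997, -0.001], [-0.997, 0.078, -0.001], [0.001, 0.001, -1.0]]
force: [1.0, -0.4, 0.2]
finger_gap: 0.0523
grip_force: 0.0
```

```bash
python3 - <<'E'
from h import *
t=cam("top");c=cam("side")
for n,cc,b in(("side",c,(120,340,235,400)),("top",t,(140,300,130,440))): print(n,[np.round(g[0],1).tolist()+[onz(cc,g[0],z)[:2].round(3) for z in(.156,.141,.223)] for g in grips(cc,b,minA=12)])
plan((.5088,.2878,.285,175.5),(.5088,.2878,.2037,175.5))
E
```

```text
side [[295.1, 287.4, array([0.515, 0.237]), array([0.517, 0.226]), array([0.507, 0.283])], [288.5, 287.9, array([0.517, 0.22 ]), array([0.519, 0.21 ]), array([0.509, 0.268])], [197.2, 308.6, array([ 0.522, -0.059]), array([ 0.524, -0.075]), array([0.514, 0.011])], [164.7, 312.1, array([ 0.535, -0.185]), array([ 0.537, -0.203]), array([ 0.525, -0.105])], [237.6, 321.1, array([0.472, 0.066]), array([0.473, 0.052]), array([0.467, 0.126])], [228.1, 323.7, array([0.47 , 0.035]), array([0.471, 0.021]), array([0.466, 0.098])], [152.8, 336.9, array([ 0.477, -0.251]), array([ 0.478, -0.27 ]), array([ 0.472, -0.165])], [128.8, 337.4, array([ 0.49 , -0.362]), array([ 0.492, -0.383]), array([ 0.484, -0.267])], [163.5, 351.8, array([ 0.432, -0.214]), array([ 0.432, -0.233]), array([ 0.431, -0.131])], [235.4, 353.3, array([0.401, 0.043]), array([0.4  , 0.029]), array([0.402, 0.105])]]
top [[220.4, 142.5, array([0.516, 0.306]), array([0.518, 0.31 ]), array([0.508, 0.287])], [215.8, 352.7, array([ 0.524, -0.201]), array([ 0.526, -0.204]), array([ 0.515, -0.189])], [234.7, 373.0, array([ 0.478, -0.248]), array([ 0.479, -0.252]), array([ 0.472, -0.233])], [211.6, 402.6, array([ 0.533, -0.322]), array([ 0.535, -0.327]), array([ 0.524, -0.303])], [228.8, 425.9, array([ 0.491, -0.377]), array([ 0.493, -0.382]), array([ 0.484, -0.354])]]
t 86.10 at [0.3857 0.2264 0.2857] yaw 175.5 tilt z [-0.001 -0.001 -1.   ] gap 0.052 F [-1.2  0.4 -0.3] grip 0.0
[  0.509   0.288   0.285 175.5  ] turn z 0.0002 (0.0 rows) shift [-0.1418 -0.2358  0.0014] len 138 mm (2.2 rows)
[  0.509   0.288   0.204 175.5  ] turn z -0.0000 (0.0 rows) shift [0.     0.     0.1626] len 81 mm (1.3 rows)
```

Call:
carry_out(
  steps=[
    [0,0,0,-0.047,-0.079,0,0.6],
    [0,0,0,-0.047,-0.079,0,0.6],
    [0,0,0,-0.047,-0.078,0,0.6],
    [0,0,0,0,0,0,0.6],
    [0,0,0,0,0,0.03,0.6],
  ],
)

```text
t: 86.72
ee_pos: [0.5089, 0.2876, 0.2707]
tool_rot: [[-0.078, -0.997, 0.0], [-0.997, 0.078, -0.0], [0.0, -0.0, -1.0]]
force: [0.4, -0.5, 0.2]
finger_gap: 0.052
grip_force: 0.0
```

Call:
carry_out(
  steps=[
    [0,0,0,0,0,0.06,0.6],
    [0,0,0,0,0,0.05,0.6],
    [0,0,0,0,0,0.023,0.6],
    [0,0,0,0,0,0,0.6],
    [0,0,0,0,0,0,0.3],
  ],
)

```text
t: 87.35
ee_pos: [0.5091, 0.2877, 0.2053]
tool_rot: [[-0.077, -0.997, 0.001], [-0.997, 0.077, 0.0], [-0.0, -0.001, -1.0]]
force: [0.0, 0.3, -0.2]
finger_gap: 0.0477
grip_force: 0.0
```

Call:
carry_out(
  steps=[
    [0,0,0,0,0,0,0],
    [0,0,0,0,0,0,0],
    [0,0,0,0,0,0,0],
    [0,0,0,0,0,0,0],
    [0,0,0,0,0,0,0],
  ],
)

```text
t: 87.98
ee_pos: [0.5091, 0.2874, 0.2041]
tool_rot: [[-0.077, -0.997, -0.0], [-0.997, 0.077, -0.001], [0.001, 0.0, -1.0]]
force: [0.9, 0.5, -0.6]
finger_gap: 0.0129
grip_force: 30.0
```

```bash
python3 - <<'E'
from h import *
m=M(-.01,.137,0)
plan((.509,.288,.285,175.5),(.45,.12,.285,175.5),(m[0],m[1],.285,175.5),(m[0],m[1],.006+.165-.0193,175.5))
E
```

```text
t 87.97 at [0.5091 0.2874 0.2041] yaw 175.6 tilt z [-0.    -0.001 -1.   ] gap 0.013 F [ 0.9  0.5 -0.6] grip 30.0
[  0.509   0.288   0.285 175.5  ] turn z 0.0003 (0.0 rows) shift [-0.0011  0.0002 -0.1618] len 81 mm (1.3 rows)
[4.500e-01 1.200e-01 2.850e-01 1.755e+02] turn z -0.0000 (0.0 rows) shift [0.3442 0.0913 0.    ] len 178 mm (2.8 rows)
[ 4.540e-01 -1.170e-01  2.850e-01  1.755e+02] turn z -0.0000 (0.0 rows) shift [ 0.4721 -0.045   0.    ] len 237 mm (3.8 rows)
[ 4.540e-01 -1.170e-01  1.520e-01  1.755e+02] turn z -0.0000 (0.0 rows) shift [0.     0.     0.2666] len 133 mm (2.1 rows)
```

Call:
carry_out(
  steps=[
    [0,0,0,0,0,-0.03,0],
    [0,0,0,0,0,-0.06,0],
    [0,0,0,0,0,-0.055,0],
    [0,0,0,0.04,0.01,-0.02,0],
    [0,0,0,0.08,0.02,0,0],
  ],
)

```text
t: 88.6
ee_pos: [0.4885, 0.2283, 0.2864]
tool_rot: [[-0.076, -0.997, -0.002], [-0.997, 0.076, -0.001], [0.001, 0.002, -1.0]]
force: [0.5, 0.5, -5.0]
finger_gap: 0.0132
grip_force: 30.0
```

Call:
carry_out(
  steps=[
    [0,0,0,0.08,0.02,0,0],
    [0,0,0,0.08,0.02,0,0],
    [0,0,0,0.08,0.02,0,0],
    [0,0,0,0.09,-0.01,0,0],
    [0,0,0,0.09,-0.01,0,0],
  ],
)

```text
t: 89.22
ee_pos: [0.4509, 0.0189, 0.2863]
tool_rot: [[-0.077, -0.997, -0.003], [-0.997, 0.077, -0.001], [0.001, 0.003, -1.0]]
force: [1.3, 0.7, -4.1]
finger_gap: 0.0127
grip_force: 30.0
```

Call:
carry_out(
  steps=[
    [0,0,0,0.09,-0.01,0,0],
    [0,0,0,0.09,-0.01,0,0],
    [0,0,0,0.06,-0.005,0,0],
    [0,0,0,0.03,0,0,0],
    [0,0,0,0,0,0,0],
  ],
)

```text
t: 89.85
ee_pos: [0.4538, -0.1152, 0.2865]
tool_rot: [[-0.079, -0.997, -0.003], [-0.997, 0.079, -0.001], [0.001, 0.003, -1.0]]
force: [-0.3, 0.8, -3.9]
finger_gap: 0.0131
grip_force: 30.0
```

```bash
python3 - <<'E'
from h import *
m=M(-.01,.137,0)
plan((m[0],m[1],.17,175.5),(m[0],m[1],.1517,175.5))
E
```

```text
t 89.85 at [ 0.4538 -0.1152  0.2865] yaw 175.4 tilt z [-0.003 -0.001 -1.   ] gap 0.013 F [-0.3  0.8 -3.9] grip 30.0
[ 4.540e-01 -1.170e-01  1.700e-01  1.755e+02] turn z -0.0003 (0.0 rows) shift [ 0.0037 -0.0004  0.233 ] len 117 mm (1.9 rows)
[ 4.540e-01 -1.170e-01  1.520e-01  1.755e+02] turn z -0.0000 (0.0 rows) shift [0.     0.     0.0366] len 18 mm (0.3 rows)
```

Call:
carry_out(
  steps=[
    [0,0,0,0.003,0,0.04,0],
    [0,0,0,0,0,0.08,0],
    [0,0,0,0,0,0.08,0],
    [0,0,0,0,0,0.04,0],
    [0,0,0,0,0,0.01,0],
  ],
)

```text
t: 90.48
ee_pos: [0.4537, -0.1153, 0.1608]
tool_rot: [[-0.076, -0.997, -0.004], [-0.997, 0.076, -0.001], [0.001, 0.004, -1.0]]
force: [0.2, -0.1, -3.6]
finger_gap: 0.0131
grip_force: 30.0
```

Call:
carry_out(
  steps=[
    [0,0,0,0,0,0.008,0],
    [0,0,0,0,0,0.004,0],
    [0,0,0,0,0,0,0],
    [0,0,0,0,0,0,0],
    [0,0,0,0,0,0,0],
  ],
)

```text
t: 91.1
ee_pos: [0.4549, -0.1162, 0.1563]
tool_rot: [[-0.078, -0.997, -0.0], [-0.997, 0.078, -0.001], [0.001, 0.0, -1.0]]
force: [0.2, 0.7, -3.9]
finger_gap: 0.0128
grip_force: 30.0
```

Call:
carry_out(
  steps=[
    [0,0,0,0,0,0.004,0],
    [0,0,0,0,0,0.003,0],
    [0,0,0,0,0,0.001,0],
    [0,0,0,0,0,0,0],
    [0,0,0,0,0,0,0],
  ],
)

```text
t: 91.72
ee_pos: [0.4548, -0.1162, 0.1521]
tool_rot: [[-0.077, -0.997, -0.001], [-0.997, 0.077, -0.001], [0.001, 0.001, -1.0]]
force: [-0.8, 0.2, -2.1]
finger_gap: 0.0129
grip_force: 30.0
```

Call:
carry_out(
  steps=[
    [0,0,0,0,0,0.002,0],
    [0,0,0,0,0,0,0],
    [0,0,0,0,0,0,0],
    [0,0,0,0,0,0,0],
    [0,0,0,0,0,0,0],
  ],
)

```text
t: 92.35
ee_pos: [0.4551, -0.1164, 0.1521]
tool_rot: [[-0.077, -0.997, 0.0], [-0.997, 0.077, -0.002], [0.002, -0.0, -1.0]]
force: [-4.1, -0.2, 5.4]
finger_gap: 0.013
grip_force: 30.1
```

Contact. I release, lift clear and move aside.

Call:
carry_out(
  steps=[
    [0,0,0,0,0,-0.002,0],
    [0,0,0,0,0,0,0.4],
    [0,0,0,0,0,0,0.6],
    [0,0,0,0,0,0,0.6],
    [0,0,0,0,0,0,0.6],
  ],
)

```text
t: 92.98
ee_pos: [0.4549, -0.1162, 0.152]
tool_rot: [[-0.077, -0.997, -0.001], [-0.997, 0.077, -0.001], [0.001, 0.001, -1.0]]
force: [-0.1, 0.0, -0.2]
finger_gap: 0.0449
grip_force: 0.0
```

Call:
carry_out(
  steps=[
    [0,0,0,0,0,-0.03,0.6],
    [0,0,0,0,0,-0.08,0.6],
    [0,0,0,0,0,-0.1,0.6],
    [0,0,0,0,0,-0.1,0.6],
    [0,0,0,-0.08,0,0,0.6],
  ],
)

```text
t: 93.6
ee_pos: [0.4602, -0.0769, 0.3115]
tool_rot: [[-0.081, -0.997, 0.009], [-0.997, 0.081, -0.001], [0.0, -0.009, -1.0]]
force: [-0.6, 1.0, -1.2]
finger_gap: 0.0521
grip_force: 0.0
```

Call:
carry_out(
  steps=[
    [0,0,0,-0.1,0,0,0.6],
    [0,0,0,-0.1,0,0,0.6],
    [0,0,0,-0.1,0,0,0.6],
    [0,0,0,-0.1,0,0,0.6],
    [0,0,0,0,0,0,0.6],
  ],
)

```text
t: 94.22
ee_pos: [0.4736, 0.126, 0.3062]
tool_rot: [[-0.073, -0.997, -0.002], [-0.997, 0.073, -0.001], [0.001, 0.002, -1.0]]
force: [0.1, 0.6, -1.0]
finger_gap: 0.0523
grip_force: 0.0
```

```bash
python3 - <<'E'
from h import *
plan()
t=cam("top");c=cam("side")
for n,cc,b in(("side",c,(110,340,235,400)),("top",t,(195,300,230,440))): print(n,[np.round(g[0],1).tolist()+[g[1]]+[onz(cc,g[0],z)[:2].round(3) for z in(.141,.156,.171)] for g in grips(cc,b,minA=12)])
for k in("pot_small","pot_medium","pot_large","cork","jar","tin"):
  for s in ("","_mid") if k[0]=="p" else ("",):
    a,b=manip.spot_point("side",k+s)[:1],manip.spot_point("top",k+s)[:1]
    if a and b:
        X,e=tri(t,b[0]["pixel"],c,a[0]["pixel"]); v=pose2((0,0),-MY,(X[0]-MAT[0],X[1]-MAT[1],X[2])); print(k+s,X.round(3),round(e,3),"in mat",v.round(3))
E
```

```text
t 94.22 at [0.4736 0.126  0.3062] yaw 175.8 tilt z [-0.002 -0.001 -1.   ] gap 0.052 F [ 0.1  0.6 -1. ] grip 0.0
side [[217.3, 306.8, np.int32(680), array([ 0.516, -0.005]), array([0.515, 0.01 ]), array([0.513, 0.024])], [180.2, 312.5, np.int32(35), array([ 0.525, -0.141]), array([ 0.523, -0.124]), array([ 0.522, -0.107])], [183.8, 337.7, np.int32(12), array([ 0.459, -0.142]), array([ 0.459, -0.125]), array([ 0.458, -0.108])], [176.5, 358.5, np.int32(12), array([ 0.409, -0.183]), array([ 0.409, -0.166]), array([ 0.41 , -0.148])], [188.6, 358.8, np.int32(39), array([ 0.404, -0.136]), array([ 0.404, -0.119]), array([ 0.404, -0.103])], [198.5, 360.2, np.int32(26), array([ 0.397, -0.1  ]), array([ 0.397, -0.084]), array([ 0.397, -0.068])]]
top [[243.9, 319.0, np.int32(76), array([ 0.458, -0.12 ]), array([ 0.457, -0.118]), array([ 0.456, -0.117])], [218.0, 334.0, np.int32(1315), array([ 0.521, -0.158]), array([ 0.519, -0.156]), array([ 0.517, -0.154])], [234.7, 373.1, np.int32(78), array([ 0.479, -0.252]), array([ 0.478, -0.249]), array([ 0.476, -0.245])], [211.6, 402.6, np.int32(676), array([ 0.535, -0.327]), array([ 0.533, -0.322]), array([ 0.531, -0.318])], [228.8, 426.1, np.int32(80), array([ 0.492, -0.382]), array([ 0.491, -0.377]), array([ 0.489, -0.372])]]
pot_small [ 0.481 -0.38   0.016] 0.001 in mat [-0.008 -0.128  0.016]
pot_small_mid [ 0.49  -0.375  0.083] 0.001 in mat [ 0.001 -0.123  0.083]
pot_medium [ 0.479 -0.243  0.012] 0.001 in mat [0.003 0.009 0.012]
pot_medium_mid [ 0.482 -0.251  0.081] 0.011 in mat [0.005 0.001 0.081]
pot_large [ 0.452 -0.109  0.014] 0.003 in mat [-0.011  0.145  0.014]
pot_large_mid [ 0.45  -0.111  0.1  ] 0.009 in mat [-0.013  0.143  0.1  ]
cork [ 0.516 -0.005 -0.002] 0.005 in mat [ 0.062  0.242 -0.002]
jar [ 0.651 -0.401 -0.006] 0.011 in mat [ 0.159 -0.164 -0.006]
tin [ 2.696 -3.213 -9.107] 0.112 in mat [ 1.925 -3.16  -9.107]
```

```bash
python3 -c "
from plant import manip
print(manip.sign_off())"
```

```text
the job is handed in; nothing more can be done
None
```

The scale was switched on and zeroed, all three pots were weighed in order and now stand upright on the mat, and the job is handed in with no verdict returned; I dropped the medium pot once while unhooking it and stood it up again, which pushed the cork block about 23 mm (limit 30 mm).

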